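# Flip the hex key and nip up the work rest's clamp screw

### The job

The clamp screw of the blue work-rest bracket has been spun down finger-tight, and the L-shaped hex key still stands in it by its long arm. Draw the key out, flip it, feel its short arm gently and fully home in the screw's socket without ramming it, with the long arm out to the right as you face the screw; then lean down on the end of the long arm to tighten the screw until it comes up hard, and nip it up with about 15 N there, well under 25 N. Leave the key standing in the screw by its short arm and let go.

Things in the scene. Friction and masses are not known exactly. Their poses are not given: they have to be found in the camera images.
- hex_key: Black steel L hex key, 17 mm across flats, 0.4 kg. Origin: corner where the arms' axes meet; x along the long arm (end at 151.5 mm), y along the short arm (end at 54.5 mm), z square to both. Flats face along its x or y (grip these), corners face z. At first the long arm is in the screw, 26 mm deep, along the bracket's +x, short arm level to the bracket's +y, free end drooping about 7 degrees.
- stand: Grey stand bolted to the bench: foot 120 x 120 x 18 mm, upright steel column of 36 mm diameter, its top 300 mm above the bench. Origin at the centre of its underside, z up along the column.
- bracket: Blue split clamp on the column, 44 mm high, 66 mm hub. Origin on the column's axis at mid-height; x points away from a person facing the screw, y to their left, z up. Ears reach to y = -68 mm, x = -22 to 22 mm; an arm with a V rest reaches to y = 155 mm, 110 mm up. Its cap screw runs along x at the right; the head, 31 mm diameter, stands from x = -24.5 to -56.5 mm.
- bore (a point): On the bracket at x = -56.5, y = -48, z = 0 mm: nominal centre of the mouth of the screw's hexagon socket. The real screw lies up to 2 mm off it along y and along z (clearance hole, not reported: feel for it). Socket open to -x, 28 mm deep; a key has 0.6 mm play all round and 4 degrees of free turn in it. It fits every 60 degrees, one fit with the short arm in and the long arm level to -y.
- clamp_screw (a joint): Turn of the clamp screw, rad: as found within 0.03 of 0, finger-tight; grows as it tightens, clockwise for one who faces its head, so a long arm pointing to the bracket's -y is pushed down. Turns stiffly (0.8 N m), stays where left; in less than a tenth of a turn it comes up hard and turns no further. Key and socket give a few mm at the long arm's end under load.
- short_tip (a point): Centre of the end face of the key's short arm.
- long_tip (a point): Centre of the end face of the key's long arm.

How it is judged (in metres and radians):
On the way, in this order (a step that is already met when the one before it is completed fails the run):
1. the long arm is drawn right out of the screw, which has not been turned (x of long_tip in the frame of bracket below -0.07 m and value of joint clamp_screw below 0.15 rad), for 0.1 s.
2. the short arm is fully home in the screw's socket, its end within 3.5 mm of the socket's floor (x of short_tip in the frame of bracket above -0.032 m and y of short_tip in the frame of bracket between -0.055 and -0.041 m and z of short_tip in the frame of bracket between -0.007 and 0.007 m), for 0.2 s.
3. the screw has come up hard and is nipped up: leaned on with some 10 N or more at the end of the long arm (contact forces in the socket over 170 N in sum) (all of step 2 and value of joint clamp_screw above 0.42 rad and contact force between hex_key and clamp_screw above 170 N), for 0.2 s.
At the end, for the whole second after the job is handed in: the screw is turned up hard (joint above 0.42 rad), the key stands in it by its short arm, end within 5.5 mm of the socket's floor and 7 mm of the nominal screw axis, at rest and let go (value of joint clamp_screw above 0.42 rad and x of short_tip in the frame of bracket above -0.034 m and y of short_tip in the frame of bracket between -0.055 and -0.041 m and z of short_tip in the frame of bracket between -0.007 and 0.007 m and linear speed of hex_key below 0.03 m/s); the robot touches nothing.
It fails at once if the key is rammed against the screw while its short arm is being fitted (over 30 N before it is home) (x of long_tip in the frame of bracket below -0.07 m and x of short_tip in the frame of bracket below -0.034 m and contact force between hex_key and clamp_screw above 30 N).
It fails at once if the key is wrenched in the socket (contact forces there over 400 N in sum; 15 N on the end of the long arm make about 250, 25 N about 400) (contact force between hex_key and clamp_screw above 400 N).
It also fails if it takes over 64 s, if anything falls off the work surface, if the arm or the gripper's body presses on something with over 40 N, if the wrist force passes 120 N, or if a joint passes its speed limit or range.

### The arm

A 6-joint arm with a two-finger parallel gripper is mounted at the origin on a cart in front of the work surface, level with it; the furniture and walls round the work are solid. World frame = base frame: x ahead of the robot, y to its left, z up, the work surface at z = 0. Lengths are in mm, angles in rad, forces in N, time in s.
With the tool pointing down it reaches from about 275 to 875 mm from the base axis. Payload 12.5 kg.
Tool frame: the origin (TCP) lies between the finger pads; the fingertips stand 17 mm ahead of it and the grasp point (between the pads) lies 2 mm behind it (manip.tips_ahead is the distance from the TCP to the fingertips, in mm); z points along the fingers, y is the direction in which the jaws open and shut (so a half turn about z gives the same grasp; the last joint's range is limited). The gripper opens to 85 mm and grips with 20 to 120 N. Pads are 22 mm wide; open, the fingers measure 114 mm over their backs; the gripper's body (76 mm by 85 mm) begins 54 mm behind the grasp point. The pads swing forward as they close: fully open they stand 13 mm farther back than shut.
Start: joints at [1.214, 0.351, 1.652, -0, 1.139, -0.085], TCP at [147.625, 529.803, 248.29] pointing down, gripper open.
Joint ranges: [-2.75, 2.75], [-0.79, 2.1], [0.01, 2.65], [-1.57, 4.71], [0.07, 3.14], [-2.87, 2.87]. Speed limits (rad/s): [2.22, 2.22, 2.79, 3.14, 3.14, 3.14].

### API

Orientations are given as a unit quaternion [x, y, z, w].
In Python, from workcell import manip gives the robot as it stands. The module is installed in compiled form; this text tells all that it offers.
- The arm moves only by the shell command python3 -m creep 'ROWS' [FORCE]. ROWS is JSON, a list of rows, each a list of 7 numbers: the turn, a rotation vector about the world's x, y, z in rad, then the shift along the world's x, y, z in mm, then the finger opening in mm, from 0 to 85.4. A call has 1 to 10 rows; each row is the pose to reach, as a shift and turn from the pose commanded when the call began; what a row does not reach only later rows make up. A row lasts 1/8 s, in which the tool goes at most 62.5 mm and 10.7 degrees, less where a joint would pass 70% of its speed; a pose out of reach is approached as far as the arm can. A call with a gripper value outside its range is refused whole. The fingers move at their own pace and stop on an object; FORCE is the grip in N (left out, the last holds). Time passes only in rows, so rows that repeat a pose let the fingers close. It gives the time, the measured TCP pose, the force and the opening at its end, in the units of the state.
- manip.sense(): the state, without advancing time (a new reading comes with each control period).
- manip.get_image(name): name is "side" or "top" or "wrist"; returns a dict with "color" (420x560x3 uint8, blue, green, red), "fx", "fy", "cx", "cy" (pixels), "R" (3x3) and "t" (3): a world point X has camera coordinates R X + t. Camera axes: x right, y down, z forward; pixel columns grow to the right and rows downward; lengths in mm; the calibration is good to about 2 mm. The wrist camera is an equidistant fisheye: a pixel r from the principal point sees the ray r / f radians off the axis. A picture is of the moment at which its call begins. There is no depth.
- manip.sign_off(): hands the job in, once; it reports no verdict.
Trained networks look in a picture, given as the dict that the camera call returned (one of the last four; its "shot" number tells which), for a name from the list of things; names that differ only in an ending like _2 or _b are one class to them, and where a whole thing is asked for, a point or a joint stands for the part that bears it (a point fixed in the world has none). Each returns a list of dicts, best first, with "score" (0 to 1); they miss things now and then, are a little off and sometimes report something else, mostly with a low value. They report only what shows in the picture. A call takes as long as a camera call.
- manip.find_in(query, picture): "xyz" ([x, y, z] in mm, in world coordinates, good to about 4 mm: the middle of the surface that is visible of it).
- manip.trace(query, picture): "region" (420x560 bool, what is visible of it).
- manip.landmark_of(query, picture): "xyz" ([x, y, z] in mm, in world coordinates, good to about 4 mm: a listed point, or the origin of a listed thing).
The state is a dict: "time_s": time; "joint_positions": joint angles; "dq": joint speeds; "tau": joint torques, N m; "position": TCP position; "tcp_rot": TCP orientation; "force": force on the tool from outside, world axes, zero at the start; "wrist_torque": the same for the moment, N m; "gripper_width": opening from 0.0 (shut) to 1.0 (fully open).
Only numpy, scipy, OpenCV 4.12 (cv2) and the standard library are available. Lean on these libraries where they do the work, as an engineer would, in place of code of your own. Each camera call takes 0.05 s, during which the arm holds its last target.

## Working session

There is one attempt and no reset: what is moved stays moved. The work goes in short steps, Python scripts to look and compute and a shell command to move; the robot and the scene stay as the last step left them, time stands still between calls to the robot, and variables do not carry over. Pictures are saved under pics/ and viewed, and the job is handed in when it is done.

```bash
mkdir -p pics; ls
cat > h.py <<'E'
import numpy as np, cv2
from workcell import manip
from scipy.spatial.transform import Rotation as Ro
def shot(n,fn):
    p=manip.get_image(n); cv2.imwrite('pics/'+fn,p['color']); return p
E
python3 - <<'E'
from h import *
print(manip.sense())
for n in ['side','top','wrist']:
    p=shot(n,n+'0.png'); print(n,p['fx'],p['cx'],p['cy'],p['shot'],np.round(p['R'],3).tolist(),np.round(p['t']))
    for q in ['hex_key','stand','bracket','bore','short_tip','long_tip']:
        try:
            r=manip.landmark_of(q,p); print(q,[(np.round(a['xyz'],1).tolist(),round(a['score'],2)) for a in r[:2]])
        except Exception as e: print(q,e)
E
```

```text
pics
{'time_s': 0.0, 'joint_positions': array([ 1.21438194e+00,  3.51266077e-01,  1.65239931e+00,  6.83837185e-06,
        1.13908926e+00, -8.45892277e-02]), 'dq': array([ 0.00114747,  0.00151859,  0.00068866,  0.0003842 ,  0.00016495,
       -0.00094178]), 'tau': array([ 1.05353254e-03, -5.06093895e+01, -2.91415322e+01, -6.49298931e-05,
        4.38788222e-03,  3.67371149e-05]), 'position': array([147.53371784, 529.53499075, 247.75148159]), 'tcp_rot': array([ 1.35495927e-01,  9.90777733e-01, -5.66248645e-04, -1.30104273e-04]), 'force': array([ 0.16280581,  1.06644568, -0.04505308]), 'wrist_torque': array([-0.0031039 , -0.00930934,  0.03548734]), 'gripper_width': 0.999939193446806}
side 484.62712006720125 273.32777256110467 203.11889012483098 1 [[0.856, -0.517, 0.01], [-0.294, -0.503, -0.813], [0.425, 0.693, -0.582]] [-417.  396.  538.]
hex_key [([545.2, 264.7, 198.8], 0.58)]
stand [([655.5, 114.2, 0.8], 0.71)]
bracket [([657.3, 111.3, 211.1], 0.6)]
bore [([592.0, 147.6, 215.3], 0.8)]
short_tip [([597.1, 284.4, 191.1], 0.87)]
long_tip []
top 479.21831853993405 277.2374904321547 209.57989605439215 2 [[0.028, -1.0, 0.004], [-0.985, -0.029, -0.169], [0.169, 0.001, -0.986]] [178. 644. 901.]
hex_key []
stand [([653.2, 113.5, 4.7], 0.95)]
bracket []
bore []
short_tip [([599.7, 286.9, 193.8], 0.73)]
long_tip []
wrist 325.19226210127806 272.89340628013895 208.84475222839183 3 [[0.269, 0.963, -0.0], [0.923, -0.257, 0.288], [0.277, -0.078, -0.958]] [-549.  -38.  379.]
hex_key []
stand []
bracket []
bore []
short_tip []
long_tip []
```

View pics/side0.png

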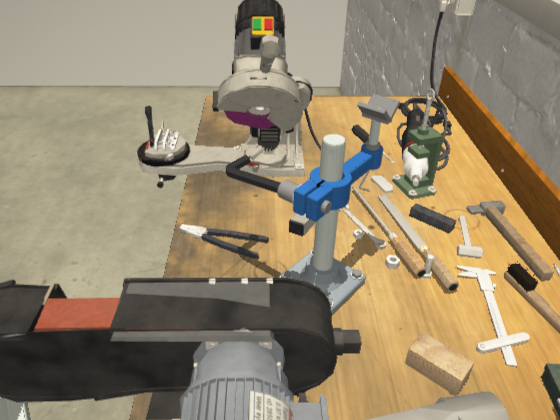

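View pics/top0.png

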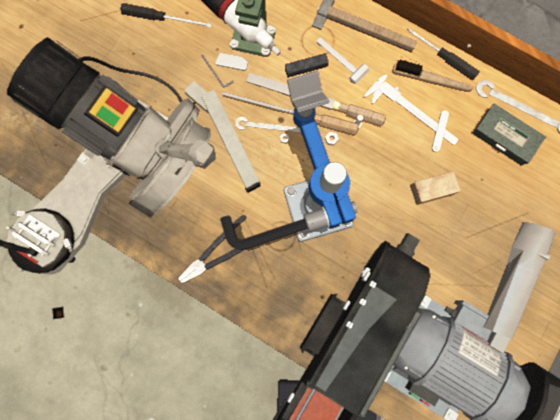

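View pics/wrist0.png

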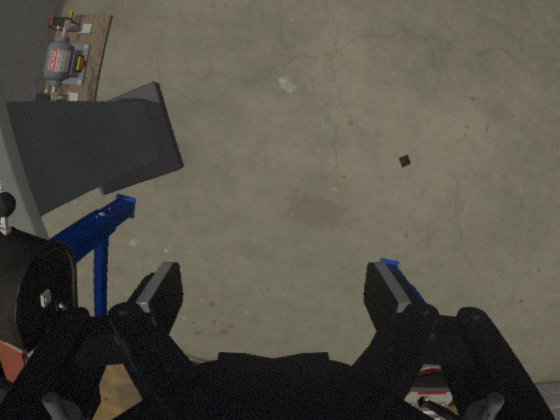

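Run:
```python
import cv2
a=cv2.imread('pics/side0.png');b=cv2.imread('pics/top0.png')
cv2.imwrite('pics/s0z.png',cv2.resize(a[80:260,200:410],None,fx=3.6,fy=3.3,interpolation=cv2.INTER_CUBIC))
cv2.imwrite('pics/t0z.png',cv2.resize(b[60:270,190:400],None,fx=2.8,fy=2.8,interpolation=cv2.INTER_CUBIC))
```

```text
(no output)
```

View pics/s0z.png

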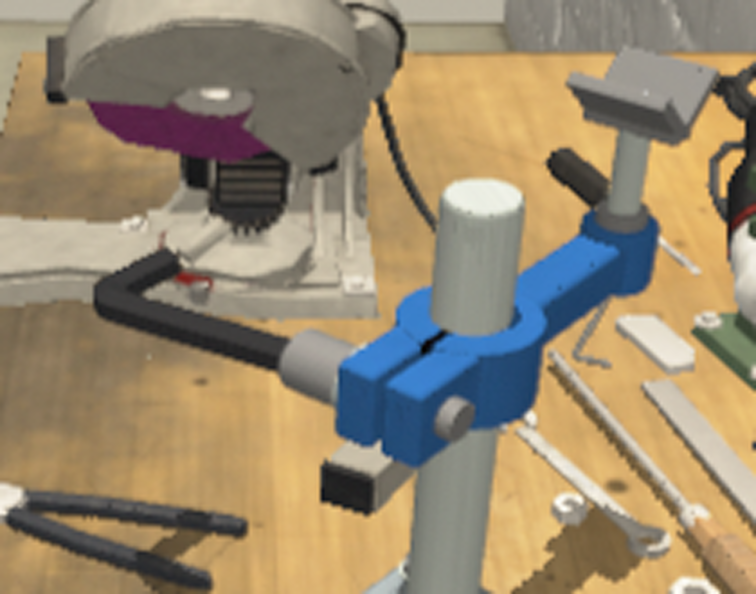

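View pics/t0z.png

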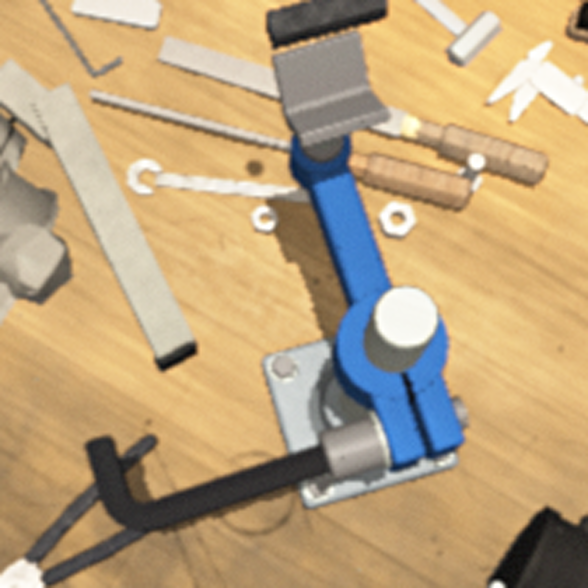

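Run:
```python
from h import *
for n in ['side','top']:
    p=shot(n,n+'1.png'); im=p['color'].copy()
    np.savez(f'cal_{n}.npz',**{k:np.array(p[k]) for k in ['fx','fy','cx','cy','R','t','color']})
    for q,c in [('hex_key',(0,0,255)),('bracket',(0,255,255))]:
        r=manip.trace(q,p)
        print(n,q,[(a['score'],a['region'].sum()) for a in r])
        if r:
            m=r[0]['region']; np.save(f'm_{n}_{q}.npy',m); im[m]=(im[m]*0.4+np.array(c)*0.6)
    cv2.imwrite(f'pics/mask_{n}.png',im)
a=cv2.imread('pics/mask_side.png')[80:270,190:410];b=cv2.imread('pics/mask_top.png')[60:270,190:400]
cv2.imwrite('pics/masks.png',np.hstack([cv2.resize(a,(400,345)),cv2.resize(b,(345,345))]))
```

```text
side hex_key [(0.76, np.int64(837))]
side bracket [(0.72, np.int64(3900))]
top hex_key [(0.91, np.int64(1101))]
top bracket [(0.67, np.int64(3677))]
```

View pics/masks.png

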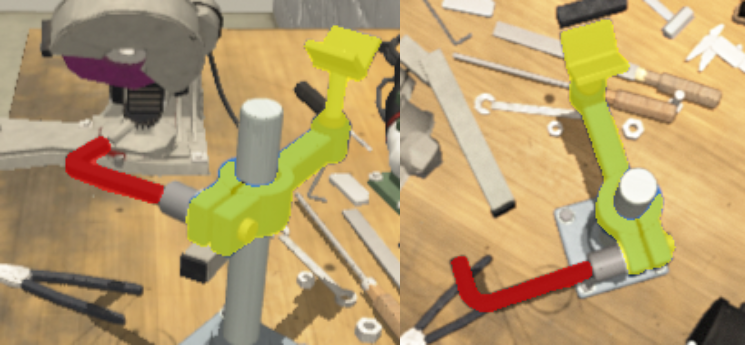

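```bash
cat > fit.py <<'E'
from h import *
from scipy.optimize import minimize
C={n:np.load(f'cal_{n}.npz') for n in ['side','top']}
def proj(n,P):
    c=C[n]; q=np.atleast_2d(P)@c['R'].T+c['t']
    return np.c_[c['fx']*q[:,0]/q[:,2]+c['cx'], c['fy']*q[:,1]/q[:,2]+c['cy']]
def hexp(axis0,axis1,d,fl,zz):
    # prism from axis0 to axis1 ; flats normal fl, corners zz
    R=8.5/np.cos(np.pi/6); a=np.arange(6)*np.pi/3
    ring=[R*(np.cos(t)*zz+np.sin(t)*fl) for t in a]
    return np.array([axis0+r for r in ring]+[axis1+r for r in ring])
S=4
def keysil(n,c,Rk,vis,shape=(420,560)):
    x,y,z=Rk.T
    m=np.zeros((shape[0]*S,shape[1]*S),np.uint8)
    for P in (hexp(c-4*x,c+vis*x,x,y,z),hexp(c-4*y,c+54.5*y,y,x,z)):
        h=cv2.convexHull(((proj(n,P)+0.5)*S-0.5).astype(np.float32)); cv2.fillConvexPoly(m,np.round(h*16).astype(np.int32),255,shift=4)
    return cv2.resize(m,(shape[1],shape[0]),interpolation=cv2.INTER_AREA)/255.
def keyR(yaw,pitch,roll):
    # bracket x at yaw; pitch>0: long tip up (outer end droops) ; roll about key x: negative = short arm droops
    return (Ro.from_euler('z',yaw)*Ro.from_euler('y',-pitch)*Ro.from_euler('x',roll)).as_matrix()
E
cat > fit1.py <<'E'
from fit import *
M={n:np.load(f'm_{n}_hex_key.npy').astype(float) for n in C}
M={n:m[:, :] for n,m in M.items()}
def cost(p,per=False):
    R=keyR(*p[3:6]); e=[np.abs(keysil(n,p[:3],R,p[6])-M[n]).sum() for n in C]
    return e if per else sum(e)
best=None
p0=np.array([560,285,205,-1.3,0.03,-0.12,125.5])
for k in range(4):
    r=minimize(cost,p0,method='Nelder-Mead',options=dict(maxiter=700,initial_simplex=p0+np.vstack([np.zeros(7),np.diag([8,8,8,.08,.04,.08,5])*(1 if k%2==0 else -.5)])))
    p0=r.x; print(r.fun,np.round(r.x,3))
p=p0;R=keyR(*p[3:6]);print(cost(p,True)); print('axes',R.round(3).tolist()); print('tip',p[:3]+151.5*R[:,0],'stip',p[:3]+54.5*R[:,1])
print('mouth',p[:3]+p[6]*R[:,0])
# column top
from scipy.optimize import least_squares
pix={'side':(333.9,140.0),'top':(190+405/2.8,60+317/2.8)}
f=lambda q:np.concatenate([(proj(n,[q[0],q[1],300])[0]-pix[n]) for n in C])
r=least_squares(f,[655,113]);print('column',r.x,r.fun)
E
python3 fit1.py
```

```text
314.8235294117647 [ 5.49497e+02  2.66644e+02  1.92336e+02 -1.23700e+00  1.48000e-01
  1.70000e-02  1.16050e+02]
314.7019607843137 [ 5.49504e+02  2.66651e+02  1.92323e+02 -1.23700e+00  1.48000e-01
  1.70000e-02  1.16071e+02]
313.1333333333333 [ 5.49503e+02  2.66640e+02  1.92332e+02 -1.23800e+00  1.48000e-01
  1.60000e-02  1.21069e+02]
313.07058823529405 [ 5.49503e+02  2.66640e+02  1.92331e+02 -1.23800e+00  1.48000e-01
  1.60000e-02  1.21075e+02]
[np.float64(150.79999999999998), np.float64(162.2705882352941)]
axes [[0.324, 0.944, -0.064], [-0.935, 0.329, 0.134], [0.148, 0.016, 0.989]]
tip [598.51695931 125.04741688 214.72276729] stip [600.9553539  284.5880382  193.19733162]
mouth [588.67382024 153.48235804 210.22607488]
column [654.72198082 110.83014124] [-0.67730664 -1.42235183  1.00607108 -0.20644711]
```

```bash
cat >> fit1.py <<'E'
def overlay(p,fn):
    out=[]
    for n,(y0,y1,x0,x1) in {'side':(100,230,210,340),'top':(190,270,200,340)}.items():
        im=cv2.resize(C[n]['color'][y0:y1,x0:x1],None,fx=5,fy=5,interpolation=cv2.INTER_CUBIC)
        k=(keysil(n,p[:3],keyR(*p[3:6]),p[6])>.5).astype(np.uint8)[y0:y1,x0:x1]
        m=M[n].astype(np.uint8)[y0:y1,x0:x1]
        for a,c in ((k,(0,255,0)),(m,(0,0,255))):
            cs,_=cv2.findContours(cv2.resize(a,None,fx=5,fy=5,interpolation=cv2.INTER_NEAREST),0,1); cv2.drawContours(im,cs,-1,c,1)
        cv2.imwrite(f'pics/{fn}_{n}.png',im[:600,:800])
if __name__=='__main__': overlay(p0,'ov1')
E
python3 fit1.py >/dev/null
```

```text
(no output)
```

View pics/ov1_side.png

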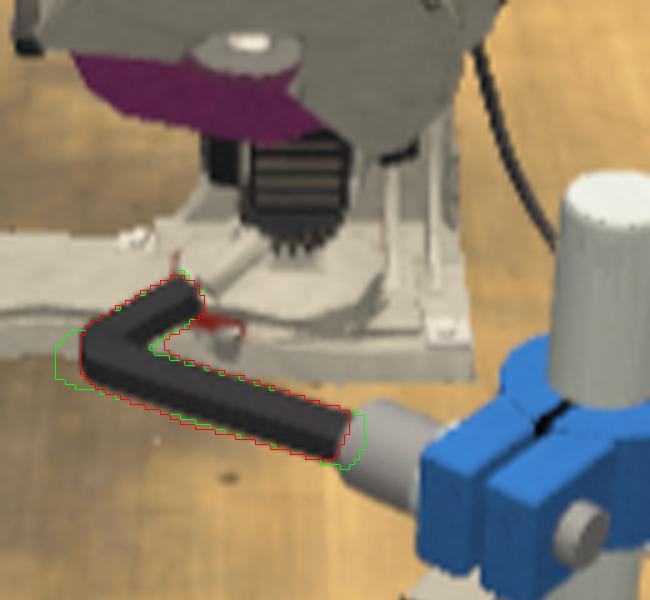

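View pics/ov1_top.png

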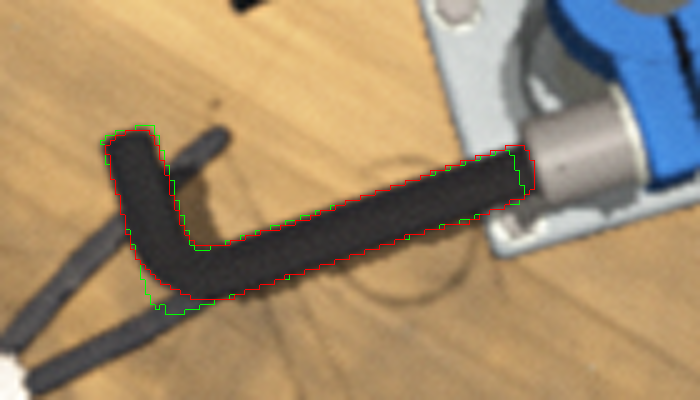

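```bash
cat >> fit.py <<'E'
def keysil(n,c,Rk,vis,rb=15,off=(0,0),shape=(420,560)):
    x,y,z=Rk.T
    m=np.zeros((shape[0]*S,shape[1]*S),np.uint8)
    cl=[(c+vis*x,y),(c+rb*x,y)]
    for a in np.linspace(0,np.pi/2,7)[1:-1]:
        cl.append((c+rb*(1-np.sin(a))*x+rb*(1-np.cos(a))*y, np.cos(a)*y+np.sin(a)*x))
    cl+= [(c+rb*y,x),(c+54.5*y,x)]
    R=8.5/np.cos(np.pi/6); an=np.arange(6)*np.pi/3
    rings=[np.array([q+R*(np.cos(t)*z+np.sin(t)*f) for t in an]) for q,f in cl]
    for i in range(len(rings)-1):
        P=np.vstack(rings[i:i+2])
        h=cv2.convexHull(((proj(n,P)+off+0.5)*S-0.5).astype(np.float32)); cv2.fillConvexPoly(m,np.round(h*16).astype(np.int32),255,shift=4)
    return cv2.resize(m,(shape[1],shape[0]),interpolation=cv2.INTER_AREA)/255.
E
cat > fit2.py <<'E'
from fit import *
M={n:np.load(f'm_{n}_hex_key.npy').astype(float) for n in C}
def cost(p,per=False):
    R=keyR(*p[3:6]); e=[np.abs(keysil(n,p[:3],R,p[6],p[7])-M[n]).sum() for n in C]
    return e if per else sum(e)+50*max(0,9-p[7])
p0=np.array([552,275,205,-1.25,0.03,-0.12,125.5,14])
for k in range(5):
    r=minimize(cost,p0,method='Nelder-Mead',options=dict(maxiter=900,initial_simplex=p0+np.vstack([np.zeros(8),np.diag([6,6,6,.06,.06,.08,5,4])*(1 if k%2==0 else -.6)])))
    p0=r.x; print(r.fun,np.round(r.x,3))
p=p0;R=keyR(*p[3:6]);print(cost(p,True)); print('axes',R.round(3).tolist()); print('tip',p[:3]+151.5*R[:,0],'stip',p[:3]+54.5*R[:,1])
print('mouth',p[:3]+p[6]*R[:,0])
np.save('p2.npy',p)
for n,(y0,y1,x0,x1) in {'side':(100,230,210,340),'top':(190,270,200,340)}.items():
        im=cv2.resize(C[n]['color'][y0:y1,x0:x1],None,fx=5,fy=5,interpolation=cv2.INTER_CUBIC)
        k=(keysil(n,p[:3],keyR(*p[3:6]),p[6],p[7])>.5).astype(np.uint8)[y0:y1,x0:x1]
        m=M[n].astype(np.uint8)[y0:y1,x0:x1]
        for a,c in ((k,(0,255,0)),(m,(0,0,255))):
            cs,_=cv2.findContours(cv2.resize(a,None,fx=5,fy=5,interpolation=cv2.INTER_NEAREST),0,1); cv2.drawContours(im,cs,-1,c,1)
        cv2.imwrite(f'pics/ov2_{n}.png',im[:600,:800])
E
python3 fit2.py
```

```text
216.65098039215687 [ 5.49065e+02  2.66359e+02  1.93502e+02 -1.23600e+00  1.38000e-01
 -1.00000e-02  1.15141e+02  1.80150e+01]
214.42352941176472 [ 5.48940e+02  2.66493e+02  1.93414e+02 -1.23400e+00  1.37000e-01
 -1.20000e-02  1.14855e+02  1.89990e+01]
209.29411764705884 [ 5.48860e+02  2.66629e+02  1.92810e+02 -1.23100e+00  1.44000e-01
  5.00000e-03  1.15882e+02  2.00330e+01]
208.89803921568628 [ 5.48732e+02  2.66589e+02  1.92772e+02 -1.23100e+00  1.47000e-01
  2.00000e-03  1.15932e+02  1.98630e+01]
208.5372549019608 [ 5.48726e+02  2.66632e+02  1.92731e+02 -1.23100e+00  1.48000e-01
  3.00000e-03  1.16412e+02  2.00190e+01]
[np.float64(76.84705882352942), np.float64(131.69019607843137)]
axes [[0.329, 0.943, -0.052], [-0.933, 0.333, 0.138], [0.147, 0.003, 0.989]]
tip [598.6052662  125.32399702 215.01212662] stip [600.11060057 284.79431608 192.88858018]
mouth [587.05301    158.05168714 209.85171323]
```

Run:
```python
import cv2,numpy as np
a=cv2.imread('pics/ov2_side.png');b=cv2.imread('pics/ov2_top.png')
a=cv2.resize(a,(400,370));b=cv2.resize(b,(400,229));cv2.imwrite('pics/ov2.png',np.vstack([a,b]))
```

```text
(no output)
```

View pics/ov2.png

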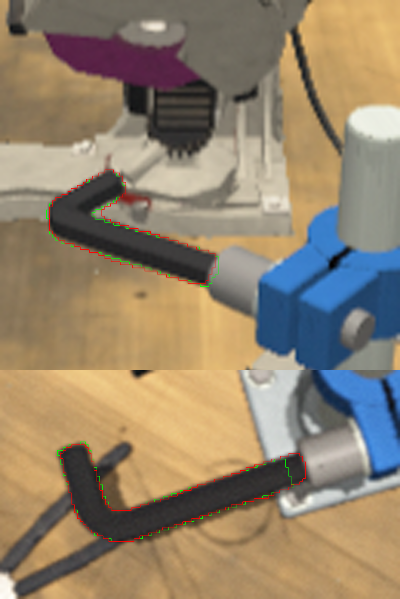

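```bash
cat > fit3.py <<'E'
from fit import *
M={n:np.load(f'm_{n}_hex_key.npy').astype(float) for n in C}
pix={'side':(333.9,140.0),'top':(190+405/2.8,60+317/2.8)}
def pose(p):
    X,Y,zc,yaw,dy,dz,pit,roll,rb=p[:9]
    B=Ro.from_euler('z',yaw).as_matrix()
    R=keyR(yaw,pit,roll)
    mouth=np.array([X,Y,zc])+B@[-56.5,-48+dy,dz]
    return mouth-125.5*R[:,0],R,mouth,B
def cost(p,per=False):
    c,R,m,B=pose(p); off={'side':p[9:11],'top':p[11:13]}
    e=[np.abs(keysil(n,c,R,125.5,p[8],off[n])-M[n]).sum() for n in C]
    col=[proj(n,[p[0],p[1],300])[0]+off[n]-pix[n] for n in C]
    reg=20*(np.square(col).sum())/1+20*(np.square(p[9:13]).sum())/1.0+10*((p[4]/1.5)**2+(p[5]/1.5)**2)+10*((p[7]+.12)/.03)**2+10*((p[6]-.02)/.02)**2
    return (e,col) if per else sum(e)+reg
p0=np.array([654.7,110.8,213,-1.24,0,0,.02,-.12,19,0,0,0,0.])
d=np.array([3,3,6,.05,1,1,.03,.05,3,1,1,1,1])
for k in range(6):
    r=minimize(cost,p0,method='Nelder-Mead',options=dict(maxiter=1200,adaptive=True,initial_simplex=p0+np.vstack([np.zeros(13),np.diag(d)*(1 if k%2==0 else -.6)])))
    p0=r.x; print(r.fun,np.round(r.x,3))
p=p0;c,R,m,B=pose(p);print(cost(p,True)); print('corner',c,'mouth',m,'axes',R.round(3).tolist()); print('tip',c+151.5*R[:,0],'stip',c+54.5*R[:,1])
np.save('p3.npy',p)
E
python3 fit3.py
```

```text
Still running in the background as job /tmp/bash_jobs.1000/539d849cfa8c (pid 664). You'll get a notice when it ends.
```

Edit , replacing
```

```
with
```

```

```bash
cat /tmp/bash_jobs.1000/539d849cfa8c/stdout
kill -- -$(cat /tmp/bash_jobs.1000/539d849cfa8c/pid); sed -i 's/^S=4/S=3/; s/shape=(420,560)/shape=(190,160)/; s/+0.5)\*S-0.5)/+0.5-np.array([190,90]))*S-0.5)/' fit.py
sed -i "s/astype(float) for n in C}/astype(float)[90:280,190:350] for n in C}/" fit3.py
sed -i "s/print(r.fun,np.round(r.x,3))/print(r.fun,np.round(r.x,3),flush=True)/" fit3.py
export OMP_NUM_THREADS=1; time timeout 500 python3 fit3.py
```

```text
391.99504587550393 [ 6.55078e+02  1.10658e+02  2.06144e+02 -1.22700e+00 -3.30000e-02
 -1.43000e-01  4.40000e-02 -1.23000e-01  1.95680e+01  2.64000e-01
  6.19000e-01 -5.48000e-01  9.50000e-02]
391.9307723485659 [ 6.55069e+02  1.10652e+02  2.06148e+02 -1.22700e+00 -1.40000e-02
 -1.48000e-01  4.40000e-02 -1.23000e-01  1.95660e+01  2.67000e-01
  6.17000e-01 -5.53000e-01  9.20000e-02]
387.0638534849602 [ 6.54910e+02  1.10691e+02  2.06406e+02 -1.22700e+00  2.52000e-01
 -5.30000e-02  4.80000e-02 -1.24000e-01  2.01940e+01  2.67000e-01
  5.43000e-01 -6.02000e-01  1.10000e-01]
386.9075185235691 [ 6.54908e+02  1.10697e+02  2.06409e+02 -1.22700e+00  2.51000e-01
 -5.50000e-02  4.80000e-02 -1.24000e-01  2.01950e+01  2.73000e-01
  5.45000e-01 -5.98000e-01  1.09000e-01]
386.56221803923313 [ 6.54907e+02  1.10812e+02  2.06415e+02 -1.22700e+00  2.71000e-01
 -3.30000e-02  4.90000e-02 -1.24000e-01  2.02570e+01  2.88000e-01
  5.64000e-01 -5.78000e-01  1.13000e-01]
386.5584255380809 [ 6.54907e+02  1.10812e+02  2.06415e+02 -1.22700e+00  2.71000e-01
 -3.30000e-02  4.90000e-02 -1.24000e-01  2.02570e+01  2.89000e-01
  5.64000e-01 -5.78000e-01  1.13000e-01]
([np.float64(230.52941176470586), np.float64(98.28235294117647)], [array([-0.28110025, -0.88323937]), array([ 0.44118155, -0.21329884])])
corner [548.60567548 265.88752887 200.29538532] mouth [590.9102417  147.88951803 206.38169092] axes [[0.337, 0.936, 0.1], [-0.94, 0.329, 0.087], [0.048, -0.123, 0.991]]
tip [599.6745343  123.44371499 207.64259886] stip [599.62667485 283.83331923 193.58299146]
real	7m7.159s
user	6m44.911s
sys	0m3.073s
```

Run:
```python
from fit import *
from scipy.optimize import least_squares
for nm,P in dict(tip=[439.4,121.7,205],tiplow=[455,127,135],corner=[582,173,205],grip=[523.6,152,205]).items(): print(nm,[proj(n,P)[0].round(0).tolist() for n in C])
def tri(s,t):
    f=lambda q:np.concatenate([proj('side',q)[0]-s,proj('top',q)[0]-t]); r=least_squares(f,[500,0,100]); return r.x.round(0),np.abs(r.fun).max().round(1)
print(tri((347,342),(410,243)))
im=cv2.imread('pics/top0.png'); im2=cv2.imread('pics/side0.png')
cv2.imwrite('pics/gr.png',np.hstack([cv2.resize(im[210:420,260:460],(400,420)),cv2.resize(im2[260:420,120:380],(400,420))]))
```

```text
tip [[202.0, 231.0], [321.0, 317.0]]
tiplow [[213.0, 261.0], [314.0, 306.0]]
corner [[269.0, 186.0], [291.0, 228.0]]
grip [[244.0, 203.0], [303.0, 264.0]]
(array([576., -61.,  71.]), np.float64(1.1))
```

View pics/gr.png

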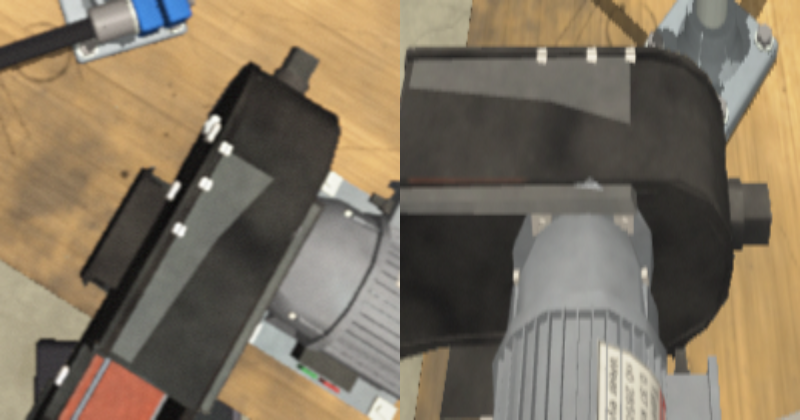

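Run:
```python
from fit import *
from scipy.optimize import least_squares
def tri(s,t):
    f=lambda q:np.concatenate([proj('side',q)[0]-s,proj('top',q)[0]-t]); r=least_squares(f,[500,0,100]); return r.x.round(0),np.abs(r.fun).max().round(1)
for s,t in [((269.5,281),(373,284.5)),((244.8,281),(362.5,302)),((211.7,281),(349.5,324.5))]: print(tri(s,t))
```

```text
(array([495.,  27., 158.]), np.float64(0.4))
(array([465.,  45., 158.]), np.float64(0.7))
(array([426.,  68., 158.]), np.float64(0.2))
```

```bash
python3 -m creep '[[0,0,0,30,-23,60,85],[0,0,-0.1,80,-61,90,85],[0,0,-0.25,130,-99,90,85],[0,0,-0.4,180,-137,90,85],[0,0,-0.55,230,-175,90,85],[0,0,-0.7,280,-214,90,85],[0,0,-0.85,330,-252,85,85],[0,0,-0.956,380,-290,75,85],[0,0,-0.956,422,-322,60,85],[0,0,-0.956,422,-322,60,85]]' 60
python3 - <<'E'
from h import *
s=manip.sense(); print(s['time_s'],s['position'],s['joint_positions'].round(3),s['force'])
p=shot('wrist','w1.png');print(p['R'].tolist(),p['t'],p['fx'],p['fy'],p['cx'],p['cy'])
np.savez('cal_w1.npz',**{k:np.array(p[k]) for k in ['fx','fy','cx','cy','R','t','color']})
for q in ['hex_key','bracket','bore','short_tip','long_tip']:
    r=manip.landmark_of(q,p); print(q,[(np.round(a['xyz'],1).tolist(),round(a['score'],2)) for a in r[:2]])
E
```

```text
time_s: 2.6
position: [571.4, 205.2, 306.5]
tcp_rot: [0.577, 0.816, -0.001, -0.001]
force: [-1.0, 0.0, -0.4]
gripper_width: 0.996
2.6 [571.40003412 205.16082513 306.53100439] [ 0.268  0.408  1.423 -0.     1.314 -0.071] [-0.95569538  0.03118093 -0.40697613]
[[0.9429636648869762, 0.33288620207965924, -0.002510611062084342], [0.3194531911211577, -0.9027391309236023, 0.2881175457722263], [0.0936439287163555, -0.2724863995950662, -0.9575917588671523]] [-606.81320646  -52.76568679  437.17425443] 325.19226210127806 325.19226210127806 272.89340628013895 208.84475222839183
hex_key [([549.6, 269.5, 193.7], 0.57)]
bracket [([654.4, 114.2, 211.3], 0.91)]
bore []
short_tip [([602.5, 282.5, 194.1], 0.96)]
long_tip [([652.7, 112.5, 3.1], 0.25)]
```

View pics/w1.png

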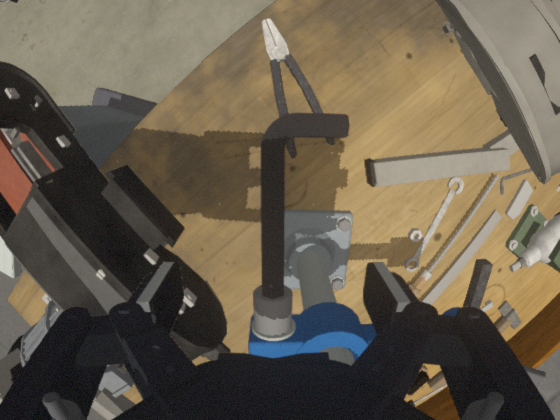

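```bash
cat >> h.py <<'E'
def pw(c,P):
    q=np.atleast_2d(P)@np.array(c['R']).T+np.array(c['t']); r=np.hypot(q[:,0],q[:,1]); th=np.arctan2(r,q[:,2])
    return np.c_[c['fx']*th*q[:,0]/r+c['cx'],c['fy']*th*q[:,1]/r+c['cy']]
E
python3 - <<'E'
from h import *
from fit import keyR
c=np.load('cal_w1.npz')
im=cv2.resize(c['color'],None,fx=1.4,fy=1.4)
C0=np.array([548.6,265.9,200.3])
for dz,col in ((0,(0,0,255)),(6,(0,255,0))):
    R=keyR(-1.227,0.04,-.124); o=C0+[0,0,dz]
    for P in ([o,o+125.5*R[:,0],],[o,o+54.5*R[:,1]],[o+8.5*R[:,1]+20*R[:,0],o+8.5*R[:,1]+125.5*R[:,0]],[o-8.5*R[:,1],o-8.5*R[:,1]+125.5*R[:,0]]):
        L=np.array([P[0]+(P[1]-P[0])*t for t in np.linspace(0,1,20)])
        print(pw(c,L)[[0,-1]].round(1).tolist())
        cv2.polylines(im,[np.round(pw(c,L)*1.4).astype(np.int32)],False,col,1)
B=np.array([np.cos(-1.227),np.sin(-1.227),0])
cv2.imwrite('pics/w1o.png',im[100:500,250:650])
E
```

```text
[[270.8, 124.1], [271.7, 285.8]]
[[270.8, 124.1], [344.2, 125.2]]
[[282.7, 151.9], [282.2, 285.2]]
[[258.8, 124.1], [261.1, 286.5]]
[[270.7, 124.3], [271.7, 289.7]]
[[270.7, 124.3], [346.0, 125.5]]
[[283.0, 152.9], [282.4, 289.0]]
[[258.4, 124.4], [260.9, 290.3]]
```

View pics/w1o.png

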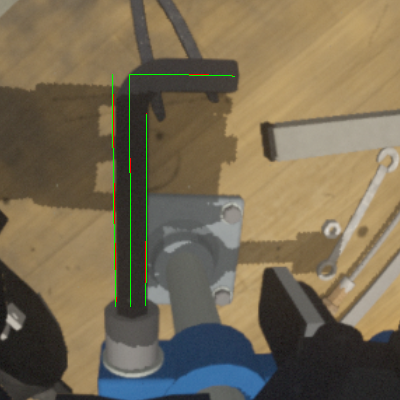

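```bash
python3 -m creep '[[0,0,0,0,0,0,85],[-0.02,0.056,0,0,0,-30,85],[-0.04,0.113,0,0,0,-70,85],[-0.04,0.113,0,0,0,-90,60],[-0.04,0.113,0,0,0,-90,50],[-0.04,0.113,0,0,0,-90,50]]'
python3 - <<'E'
from h import *
s=manip.sense(); print(s['time_s'],s['position'],s['joint_positions'].round(3),s['force'],s['wrist_torque'])
p=shot('wrist','w2.png');shot('side','s2.png');q=shot('top','t2.png')
E
```

```text
time_s: 3.65
position: [569.9, 208.2, 219.7]
tcp_rot: [0.575, 0.816, -0.048, -0.034]
force: [-0.5, 0.1, 0.3]
gripper_width: 0.586
3.65 [569.92416893 208.18119364 219.67781621] [ 0.277  0.536  1.445 -0.008  1.279 -0.064] [-0.54817899  0.0658492   0.310355  ] [-0.01259227 -0.11176636 -0.02520053]
```

View pics/w2.png

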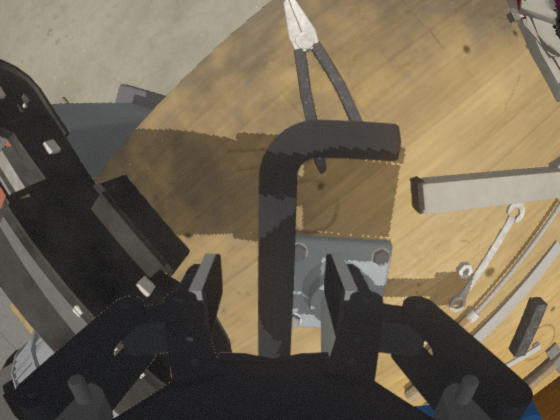

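View pics/s2.png

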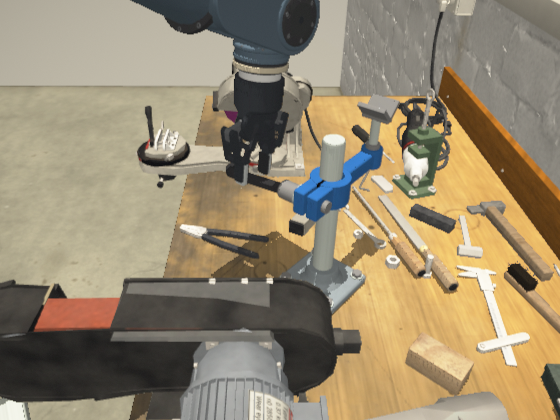

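```bash
python3 -m creep '[[0,0,0,1,0.4,-7,45],[0,0,0,1,0.4,-13,40],[0,0,0,1,0.4,-13,35]]'
python3 - <<'E'
from h import *
s=manip.sense(); print(s['time_s'],s['position'],s['force'],s['wrist_torque'])
p=shot('wrist','w3.png');a=shot('side','s3.png');q=shot('top','t3.png')
cv2.imwrite('pics/st3.png',np.hstack([cv2.resize(a['color'][80:230,190:340],(400,400)),cv2.resize(q['color'][150:300,200:350],(400,400))]))
E
```

```text
time_s: 4.18
position: [570.3, 208.1, 204.6]
tcp_rot: [0.575, 0.816, -0.049, -0.035]
force: [-0.3, -0.0, -0.3]
gripper_width: 0.41
4.175 [570.3433896  208.08994446 204.5572417 ] [-0.33582424 -0.04408068 -0.27859463] [ 0.01734056  0.01215784 -0.00527029]
```

View pics/st3.png

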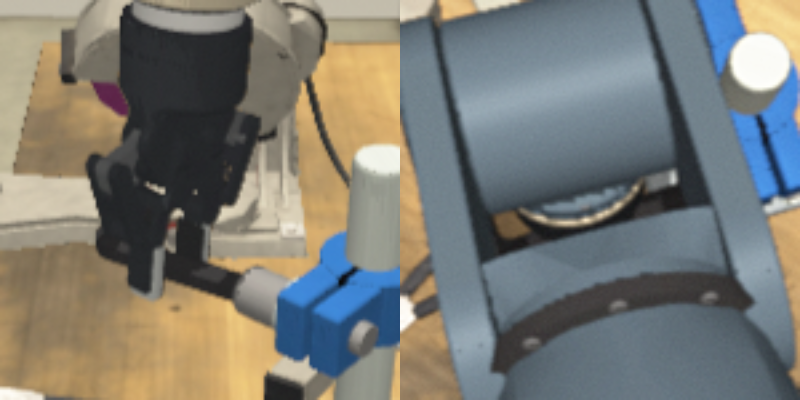

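View pics/w3.png

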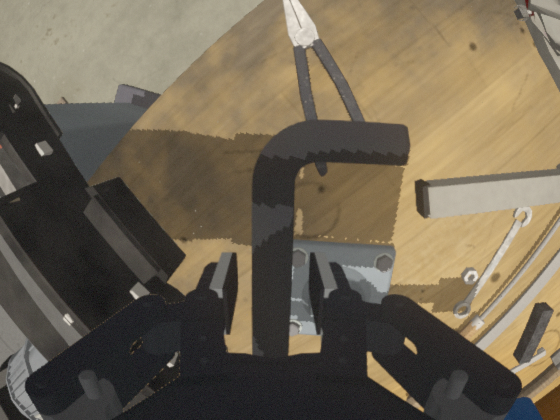

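```bash
python3 -m creep '[[0,0,0,0,0,0,25],[0,0,0,0,0,0,10],[0,0,0,0,0,0,10],[0,0,0,0,0,0,10]]' 90
python3 - <<'E'
from h import *
s=manip.sense(); print(s['time_s'],s['position'],s['force'],s['wrist_torque'],s['gripper_width']*85.4)
E
```

```text
time_s: 4.82
position: [570.4, 208.1, 205.3]
tcp_rot: [0.575, 0.816, -0.049, -0.035]
force: [-4.3, -1.5, 1.4]
gripper_width: 0.171
4.825 [570.39755961 208.10134579 205.32914345] [-4.26185172 -1.46966496  1.38578817] [-0.34978018  0.43760924 -0.42110033] 14.638943549189934
```

```bash
python3 -m creep '[[0,0,0,-0.9,-0.3,0,10],[0,0,0,-0.9,-0.3,0,10]]'
python3 - <<'E'
from h import *
s=manip.sense(); print(s['time_s'],s['position'],s['force'],s['wrist_torque'],s['gripper_width']*85.4)
E
```

```text
time_s: 5.08
position: [569.9, 208.0, 205.4]
tcp_rot: [0.575, 0.816, -0.049, -0.034]
force: [-1.2, 0.2, 2.1]
gripper_width: 0.176
5.075 [569.91278816 207.96414936 205.40856708] [-1.17244483  0.18841387  2.14274513] [-0.18578714 -0.02444202 -0.19603506] 15.002968245284878
```

```bash
python3 -m creep '[[0,0,0,-1.3,3.8,0,10],[0,0,0,-4,11.3,0,10],[0,0,0,-6.7,18.8,0,10]]' 110
python3 - <<'E'
from h import *
s=manip.sense(); print(s['time_s'],s['position'],s['force'],s['wrist_torque'],s['gripper_width']*85.4)
p=shot('wrist','w4.png')
E
```

```text
time_s: 5.45
position: [562.8, 227.2, 204.8]
tcp_rot: [0.575, 0.816, -0.049, -0.035]
force: [-0.1, -0.0, -3.5]
gripper_width: 0.173
5.45 [562.78608394 227.1794136  204.79830139] [-0.0908773  -0.03293963 -3.53032828] [ 0.02955612 -0.06520168 -0.00801772] 14.79503124747864
```

View pics/w4.png

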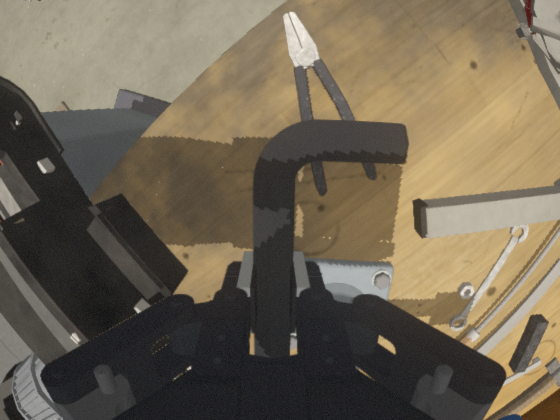

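```bash
python3 -m creep '[[0,0,0,-4,11.3,0,10],[0,0,0,-8,22.6,0,10],[0,0,0,-12.5,35,0,10],[0,0,0,-12.5,35,0,10]]'
python3 - <<'E'
from h import *
from fit import keyR
s=manip.sense(); print(s['time_s'],s['position'],s['tcp_rot'],s['force'])
yaw=-1.227
for pit in (0.0,0.046):
    R=Ro.from_matrix(keyR(yaw,pit,-.122)); T=Ro.from_euler('z',yaw-np.pi/2)
    W=T*R.inv(); print(pit,W.as_rotvec())
    t=W*Ro.from_quat(s['tcp_rot']); print('tool axes',t.as_matrix().round(3).tolist())
# stage: level roll & pitch first
R=Ro.from_matrix(keyR(yaw,.046,-.122)); L=Ro.from_euler('z',yaw)*R.inv(); print('level',L.as_rotvec())
for f in np.arange(1,9)/8: print(((Ro.from_euler('z',-np.pi/2*f))*L).as_rotvec().round(3).tolist())
a=shot('side','s5.png');b=shot('top','t5.png');shot('wrist','w5.png')
for q in (a,b):
  for n in ['short_tip','long_tip']: print(n,[(np.round(x['xyz'],1).tolist(),x['score']) for x in manip.landmark_of(n,q)])
E
```

```text
time_s: 6.0
position: [550.1, 262.8, 205.3]
tcp_rot: [0.574, 0.816, -0.049, -0.035]
force: [0.6, -0.3, -3.7]
gripper_width: 0.169
6.0 [550.08572834 262.77194127 205.26686734] [ 0.57444647  0.81634738 -0.04886267 -0.03465026] [ 0.63567024 -0.33610653 -3.74174017]
0.0 [-0.05790801 -0.12249471 -1.56867206]
tool axes [[0.941, 0.338, 0.001], [0.338, -0.941, -0.002], [0.0, 0.002, -1.0]]
0.046 [-0.01176387 -0.14422259 -1.56556664]
tool axes [[0.938, 0.343, 0.044], [0.343, -0.939, 0.014], [0.046, 0.002, -0.999]]
level [ 0.08436895 -0.09935483  0.002806  ]
[0.074, -0.107, -0.193]
[0.064, -0.115, -0.389]
[0.053, -0.121, -0.585]
[0.041, -0.127, -0.781]
[0.029, -0.133, -0.978]
[0.016, -0.137, -1.174]
[0.002, -0.141, -1.37]
[-0.012, -0.144, -1.566]
short_tip [([578.0, 338.7, 193.0], 0.71)]
long_tip [([579.3, 177.9, 214.9], 0.57)]
short_tip []
long_tip [([577.8, 177.4, 219.1], 0.91)]
```

View pics/s5.png

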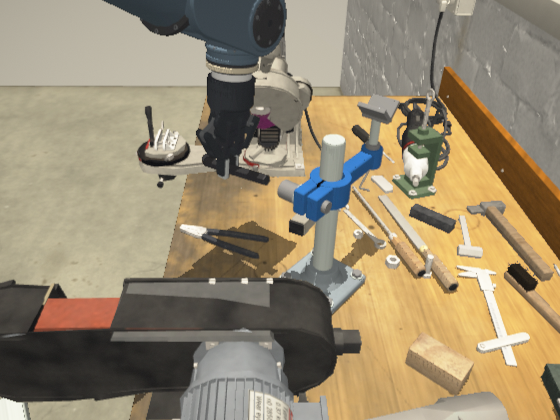

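Run:
```python
from h import *
from fit import keyR
yaw=-1.227
R=Ro.from_matrix(keyR(yaw,.08,-.122)); L=Ro.from_euler('z',yaw)*R.inv(); print('level',L.as_rotvec())
for f in np.arange(1,10)/9: print(((Ro.from_euler('z',-np.pi/2*f))*L).as_rotvec().round(3).tolist())
```

```text
level [ 0.11632491 -0.08786786  0.00488   ]
[0.108, -0.098, -0.169]
[0.1, -0.107, -0.344]
[0.091, -0.116, -0.518]
[0.081, -0.125, -0.692]
[0.07, -0.133, -0.866]
[0.059, -0.141, -1.04]
[0.048, -0.148, -1.215]
[0.035, -0.154, -1.389]
[0.022, -0.16, -1.563]
```

```bash
python3 -m creep '[[0.108,-0.098,-0.1,0,0,2,10],[0.1,-0.107,-0.27,0,0,5,10],[0.091,-0.116,-0.44,0,0,5,10],[0.081,-0.125,-0.61,0,0,5,10],[0.07,-0.133,-0.78,0,0,5,10],[0.059,-0.141,-0.95,0,0,5,10],[0.048,-0.148,-1.12,0,0,5,10],[0.035,-0.154,-1.3,0,0,5,10],[0.022,-0.16,-1.47,0,0,5,10],[0.022,-0.16,-1.563,0,0,5,10]]'
python3 -m creep '[[0,0,0,0,0,0,10]]'
python3 - <<'E'
from h import *
s=manip.sense(); print(s['time_s'],s['position'],s['tcp_rot'],s['force'],s['joint_positions'].round(2))
print(Ro.from_quat(s['tcp_rot']).as_matrix().round(3).tolist())
a=shot('side','s6.png');b=shot('top','t6.png');c=shot('wrist','w6.png')
for n,q in (('side',a),('top',b),('wrist',c)):
  np.savez(f'c6_{n}.npz',**{k:np.array(q[k]) for k in ['fx','fy','cx','cy','R','t','color']})
  for m in ['short_tip','long_tip','hex_key','bore']: print(n,m,[(np.round(x['xyz'],1).tolist(),x['score']) for x in manip.landmark_of(m,q)[:2]])
E
```

```text
time_s: 7.6
position: [550.5, 261.6, 210.3]
tcp_rot: [0.984, 0.173, 0.039, -0.006]
force: [0.4, 0.2, -3.4]
gripper_width: 0.166
time_s: 7.72
position: [550.5, 261.5, 210.3]
tcp_rot: [0.984, 0.175, 0.039, -0.006]
force: [0.8, -0.7, -3.5]
gripper_width: 0.169
7.725 [550.4726591  261.53641899 210.29407106] [ 0.98368234  0.17549713  0.0391979  -0.00577442] [ 0.7988948  -0.68544928 -3.48862391] [ 0.37  0.46  1.58 -0.    1.01  1.59]
[[0.935, 0.346, 0.075], [0.345, -0.938, 0.025], [0.079, 0.002, -0.997]]
side short_tip [([628.9, 230.0, 208.1], 0.67)]
side long_tip [([464.9, 231.8, 212.5], 0.94)]
side hex_key [([607.4, 280.2, 208.4], 0.83)]
side bore [([593.7, 149.8, 214.2], 0.82)]
top short_tip []
top long_tip [([469.2, 231.9, 211.5], 0.57)]
top hex_key []
top bore []
wrist short_tip [([627.4, 231.4, 208.0], 0.58)]
wrist long_tip []
wrist hex_key [([608.1, 287.0, 205.9], 0.56)]
wrist bore []
```

View pics/s6.png

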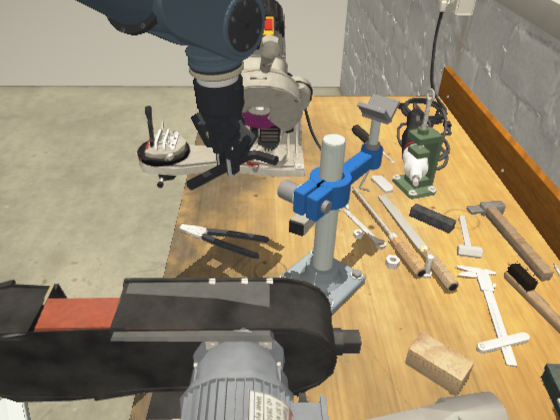

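View pics/t6.png

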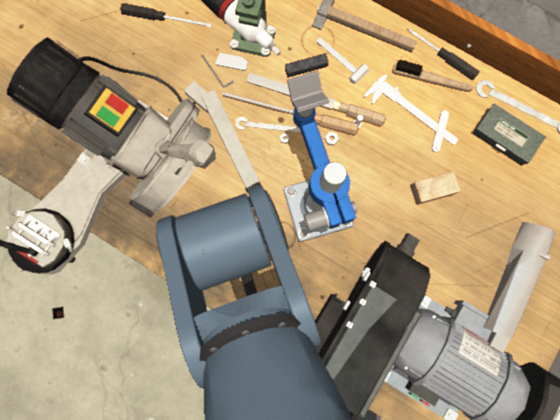

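View pics/w6.png

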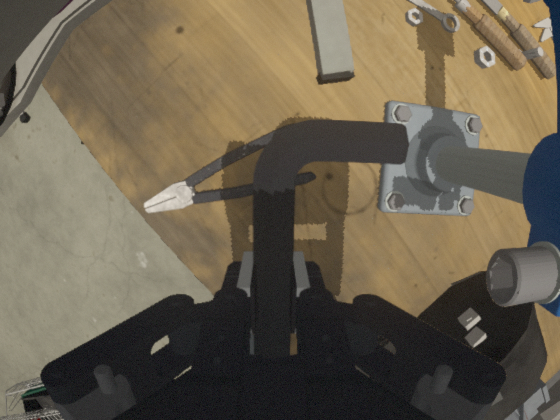

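```bash
cat > fit6.py <<'E'
from h import *
from scipy.optimize import minimize
import sys
tag=sys.argv[1]
from fit import *
S=3
Cw={n:dict(np.load(f'{tag}_{n}.npz')) for n in ['side','wrist']}
st=np.load(f'{tag}_state.npz'); Tq=Ro.from_quat(st['rot']).as_matrix(); tp=st['pos']
M={n:np.load(f'{tag}_m_{n}.npy').astype(float) for n in Cw}
def pp(n,P):
    c=Cw[n]
    if n=='wrist': return pw(c,P)
    q=P@c['R'].T+c['t']; return np.c_[c['fx']*q[:,0]/q[:,2]+c['cx'],c['fy']*q[:,1]/q[:,2]+c['cy']]
def pose(p):
    d,h,pit,lat,yw=p[:5]
    K0=Tq@np.diag([-1,1,-1.])            # columns kx,ky,kz for zero pitch
    K=K0@Ro.from_euler('y',-pit).as_matrix()@Ro.from_euler('z',yw).as_matrix()  # pit>0: kx tilts up
    g=tp+Tq@[0,lat,h]
    return g-d*K[:,0],K
def sil(n,c,K,rb,off):
    x,y,z=K.T; m=np.zeros((420*S,560*S),np.uint8)
    cl=[(c+a*x,y) for a in np.linspace(151.5,rb,12)]
    for a in np.linspace(0,np.pi/2,7)[1:-1]: cl.append((c+rb*(1-np.sin(a))*x+rb*(1-np.cos(a))*y, np.cos(a)*y+np.sin(a)*x))
    cl+=[(c+a*y,x) for a in np.linspace(rb,54.5,5)]
    R=8.5/np.cos(np.pi/6); an=np.arange(6)*np.pi/3
    rings=[np.array([q+R*(np.cos(t)*z+np.sin(t)*f) for t in an]) for q,f in cl]
    for i in range(len(rings)-1):
        h=cv2.convexHull(((pp(n,np.vstack(rings[i:i+2]))+off+.5)*S-.5).astype(np.float32)); cv2.fillConvexPoly(m,np.round(h*16).astype(np.int32),255,shift=4)
    return cv2.resize(m,(560,420),interpolation=cv2.INTER_AREA)/255.
W={}
V={}
for n in Cw:
    # evaluate only in valid zone: away from the gripper
    v=np.ones((420,560)); 
    if n=='wrist': v[245:]=0
    else: v=st['vside']
    V[n]=v
def cost(p,per=False):
    c,K=pose(p); offs={'wrist':p[5:7],'side':p[7:9]}
    e={n:(np.abs(sil(n,c,K,20,offs[n])-M[n])*V[n]).sum() for n in Cw}
    reg=20*np.square(p[5:9]/1.0).sum()+20*(p[3]/.7)**2+20*(p[4]/.015)**2
    return e if per else e['wrist']+2*e['side']+reg
if __name__=='__main__':
    p0=np.array([62,-2,0,0,0,0,0,0,0.]); d=np.array([3,3,.05,.6,.02,.7,.7,.7,.7])
    for k in range(3):
        r=minimize(cost,p0,method='Nelder-Mead',options=dict(maxiter=350,adaptive=True,initial_simplex=p0+np.vstack([np.zeros(9),np.diag(d)*(1 if k%2==0 else -.6)])))
        p0=r.x; print(r.fun,np.round(r.x,3),cost(p0,True),flush=True)
    c,K=pose(p0); np.save(f'{tag}_fit.npy',p0)
    print('corner',c,'K',K.round(4).tolist()); print('stip',c+54.5*K[:,1],'ltip',c+151.5*K[:,0])
    for n,(y0,y1,x0,x1) in {'side':(120,220,170,300),'wrist':(100,300,220,440)}.items():
        f=3.5
        im=cv2.resize(Cw[n]['color'][y0:y1,x0:x1],None,fx=f,fy=f,interpolation=cv2.INTER_CUBIC)
        k=(sil(n,c,K,20,p0[5:7] if n=='wrist' else p0[7:9])>.5).astype(np.uint8)[y0:y1,x0:x1]; m=M[n].astype(np.uint8)[y0:y1,x0:x1]
        for a,cc in ((k,(0,255,0)),(m,(0,0,255))):
            cs,_=cv2.findContours(cv2.resize(a,None,fx=f,fy=f,interpolation=cv2.INTER_NEAREST),0,1); cv2.drawContours(im,cs,-1,cc,1)
        cv2.imwrite(f'pics/{tag}_ov_{n}.png',im)
E
python3 - <<'E'
from h import *
s=manip.sense()
v=np.ones((420,560)); v[100:172,222:255]=0
np.savez('c6_state.npz',rot=s['tcp_rot'],pos=s['position'],vside=v)
a=shot('side','x6.png');c=shot('wrist','y6.png')
for n,q in (('side',a),('wrist',c)):
    r=manip.trace('hex_key',q); print(n,[(x['score'],x['region'].sum()) for x in r]); np.save(f'c6_m_{n}.npy',r[0]['region'])
    r=manip.trace('bore',q); print(n,'bore',[(x['score'],x['region'].sum()) for x in r])
E
OMP_NUM_THREADS=1 timeout 560 python3 fit6.py c6
```

```text
side [(0.77, np.int64(886))]
side bore [(0.59, np.int64(3786))]
wrist [(0.94, np.int64(12866)), (0.63, np.int64(4793))]
wrist bore [(0.56, np.int64(4898))]
503.8792296335587 [ 6.3603e+01  2.8420e+00  9.8000e-02  5.0400e-01 -1.5000e-02  1.3000e-01
 -8.8800e-01 -2.6900e-01 -1.1400e-01] {'side': np.float64(76.31764705882352), 'wrist': np.float64(302.4313725490196)}
493.1480549747903 [ 6.3633e+01  2.5600e+00  1.0100e-01  5.3000e-01 -1.4000e-02  2.0800e-01
 -7.7200e-01 -1.4200e-01 -1.1000e-02] {'side': np.float64(73.51764705882353), 'wrist': np.float64(303.42745098039217)}
490.5332805472547 [ 6.3612e+01  2.4730e+00  1.0200e-01  5.1700e-01 -1.4000e-02  2.3600e-01
 -7.2800e-01 -1.2100e-01  4.2000e-02] {'side': np.float64(74.18039215686275), 'wrist': np.float64(301.8745098039215)}
corner [610.8903863  282.38611604 206.42662889] K [[-0.943, 0.3321, 0.0199], [-0.332, -0.9432, 0.0098], [0.0221, 0.0027, 0.9998]]
stip [628.99013938 230.97962103 206.5722632 ] ltip [468.02107894 232.09262029 209.76957669]
```

Run:
```python
import cv2,numpy as np
a=cv2.imread('pics/c6_ov_side.png');b=cv2.imread('pics/c6_ov_wrist.png');print(a.shape,b.shape)
cv2.imwrite('pics/c6ov.png',np.hstack([cv2.resize(a,(380,292)),cv2.resize(b,(400,292))]))
```

```text
(350, 455, 3) (700, 770, 3)
```

View pics/c6ov.png

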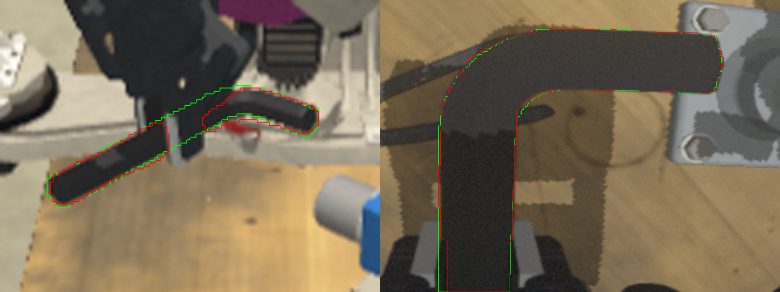

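```bash
python3 -m creep '[[0,0,0,-14,-24,2.6,10],[0.007,-0.021,0,-28,-47,2.6,10],[0.007,-0.021,0,-41.4,-70.6,2.6,10],[0.007,-0.021,0,-41.4,-70.6,2.6,10]]'
python3 - <<'E'
from h import *
s=manip.sense(); print(s['time_s'],s['position'],s['tcp_rot'],s['force'])
a=shot('side','s7.png');c=shot('wrist','w7.png');b=shot('top','t7.png')
v=np.ones((420,560)); v[100:188,228:262]=0
np.savez('c7_state.npz',rot=s['tcp_rot'],pos=s['position'],vside=v)
for n,q in (('side',a),('wrist',c)):
    np.savez(f'c7_{n}.npz',**{k:np.array(q[k]) for k in ['fx','fy','cx','cy','R','t','color']})
    r=manip.trace('hex_key',q); print(n,[(x['score'],x['region'].sum()) for x in r]); np.save(f'c7_m_{n}.npy',r[0]['region'])
    for m in ['bore','short_tip']: print(n,m,[(np.round(x['xyz'],1).tolist(),x['score']) for x in manip.landmark_of(m,q)[:2]])
E
```

```text
time_s: 9.28
position: [508.5, 190.1, 213.1]
tcp_rot: [0.983, 0.175, 0.05, -0.007]
force: [0.1, -0.0, -3.4]
gripper_width: 0.165
9.275 [508.54497252 190.07318455 213.09224546] [ 0.9833447   0.17454963  0.05012427 -0.00729321] [ 0.12963153 -0.04789339 -3.39000728]
side [(0.57, np.int64(1051))]
side bore [([593.5, 148.9, 215.1], 0.97), ([586.5, 158.9, 211.9], 0.71)]
side short_tip [([585.1, 156.9, 212.6], 0.93), ([657.1, 113.0, 212.3], 0.7)]
wrist [(0.57, np.int64(13184))]
wrist bore []
wrist short_tip [([589.8, 157.2, 210.0], 0.69)]
```

View pics/w7.png

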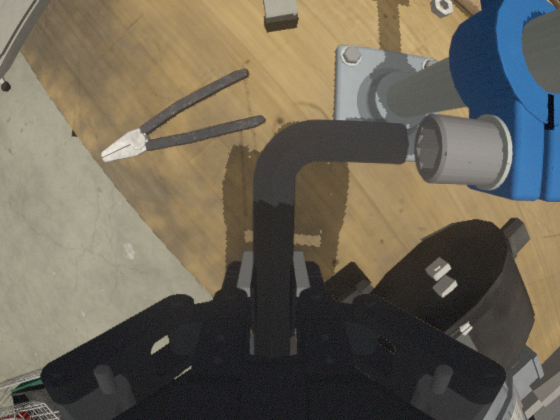

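View pics/s7.png

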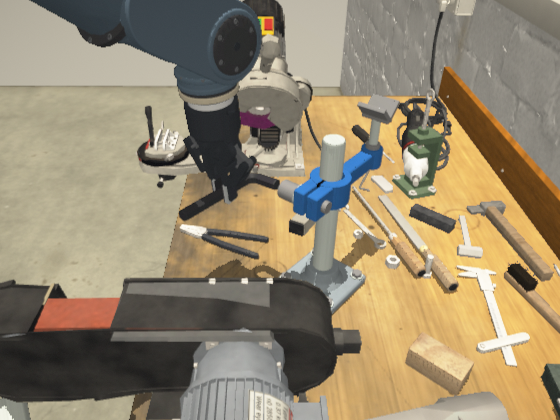

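Run:
```python
import cv2,numpy as np
a=cv2.imread('pics/s7.png')[160:220,230:330];b=cv2.imread('pics/w7.png')[90:210,340:540]
cv2.imwrite('pics/z7.png',np.vstack([cv2.resize(a,None,fx=5,fy=5,interpolation=cv2.INTER_CUBIC),cv2.resize(cv2.resize(b,None,fx=4,fy=4,interpolation=cv2.INTER_CUBIC)[:, :],(500,300))]))
cv2.imwrite('pics/z7w.png',cv2.resize(b,None,fx=4,fy=4,interpolation=cv2.INTER_CUBIC))
```

```text
(no output)
```

View pics/z7.png

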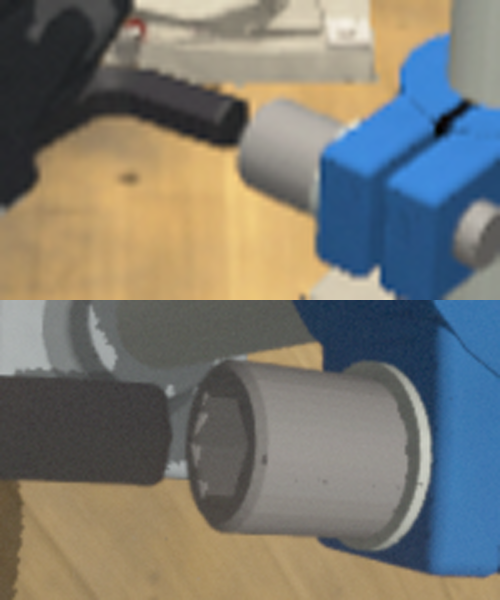

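View pics/z7w.png

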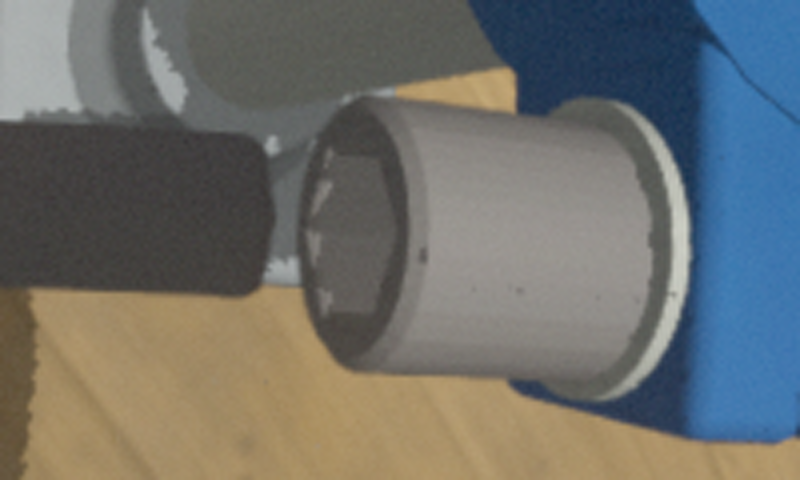

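```bash
export OMP_NUM_THREADS=1; timeout 560 python3 fit6.py c7
```

```text
750.7388692430242 [ 6.4654e+01  3.0380e+00  8.0000e-02 -7.0000e-02 -1.6000e-02 -1.6300e-01
 -7.6300e-01 -4.5000e-01  1.8600e-01] {'side': np.float64(225.54117647058825), 'wrist': np.float64(260.0)}
750.4304128661371 [ 6.4655e+01  3.0340e+00  8.0000e-02 -7.1000e-02 -1.6000e-02 -1.6100e-01
 -7.6000e-01 -4.5000e-01  1.8800e-01] {'side': np.float64(225.54117647058825), 'wrist': np.float64(259.7803921568628)}
748.2811057042838 [ 6.4651e+01  2.9650e+00  8.3000e-02 -7.2000e-02 -1.6000e-02 -1.3100e-01
 -7.1400e-01 -4.0800e-01  2.3200e-01] {'side': np.float64(224.42352941176472), 'wrist': np.float64(261.88235294117646)}
corner [569.84443939 211.5096108  211.31610328] K [[-0.9441, 0.3291, -0.0181], [-0.3291, -0.9443, -0.0033], [-0.0182, 0.0029, 0.9998]]
stip [587.77855733 160.04512792 211.47235501] ltip [426.80819915 161.6566177  208.56600216]
```

```bash
cat > m7.py <<'E'
from h import *
from scipy.optimize import least_squares
c=dict(np.load('c7_wrist.npz')); st=np.load('c7_state.npz')
T=Ro.from_quat(st['rot']).as_matrix(); tp=st['pos']
bx=np.array([.337,-.9415,0]);by=np.array([.9415,.337,0]);bz=np.array([0,0,1.])
def b(P): return np.array([P@bx,P@by,P[2]])
for nm,(d,h,pit,lat,yw,ox,oy) in {'c6':(63.61,2.47,.102,.517,-.014,.236,-.728),'c7':(64.65,2.965,.083,-.072,-.016,-.13,-.71)}.items():
    K=T@np.diag([-1,1,-1.])@Ro.from_euler('y',-pit).as_matrix()@Ro.from_euler('z',yw).as_matrix()
    g=tp+T@[0,lat,h]; co=g-d*K[:,0]; sp=co+54.5*K[:,1]
    print(nm,'stip',sp.round(1),'b',b(sp).round(1),'px',(pw(c,sp)+[ox,oy]).round(1),'K',K.round(3).tolist())
    print(' tip edge px',[(pw(c,sp+s*8.5*K[:,0])+[ox,oy]).round(1).tolist() for s in (-1,1)])
cam=-c['R'].T@c['t']; print('cam b',b(cam))
pts=np.array([(300,235),(305,190),(320,140),(340,110),(365,97),(303,280),(318,320),(335,355),(360,372)])/4+[340,90]
off=np.array([.1,-.72])
def res(q,rad):
    ctr=q[0]*bx+q[1]*by+q[2]*bz
    a=np.linspace(0,2*np.pi,720); P=pw(c,ctr+rad*(np.cos(a)[:,None]*by+np.sin(a)[:,None]*bz))+off
    return np.array([np.min(np.hypot(*(P-p).T)) for p in pts])
for rad in (15.5,15,14.5):
  for bxv in (None,58.,60.,62.):
    if bxv is None: r=least_squares(lambda q:res(q,rad),[59,607,211]); print(rad,r.x.round(2),r.cost.round(2))
    else: r=least_squares(lambda q:res([bxv,*q],rad),[607,211]); print(rad,bxv,r.x.round(2),r.cost.round(2))
E
python3 m7.py
```

```text
c6 stip [587.  159.3 210.8] b [ 47.9 606.4 210.8] px [[400.  145.8]] K [[-0.944, 0.331, -0.0], [-0.331, -0.944, 0.003], [0.001, 0.003, 1.0]]
 tip edge px [[[400.6, 126.5]], [[399.2, 165.1]]]
c7 stip [587.8 160.  211.5] b [ 47.4 607.3 211.5] px [[399.4 143.6]] K [[-0.944, 0.329, -0.018], [-0.329, -0.944, -0.003], [-0.018, 0.003, 1.0]]
 tip edge px [[[400.1, 124.1]], [[398.4, 163.0]]]
cam b [ -7.82743777 604.28988226 345.86288241]
15.5 [ 63.24 606.21 210.12] 1.24
15.5 58.0 [606.17 221.89] 9.43
15.5 60.0 [606.16 217.26] 4.57
15.5 62.0 [606.19 212.81] 1.73
15 [ 60.95 606.15 214.5 ] 1.24
15 58.0 [606.1  221.02] 4.18
15 60.0 [606.13 216.59] 1.55
15 62.0 [606.15 212.21] 1.63
14.5 [ 58.67 606.09 218.84] 1.24
14.5 58.0 [606.05 220.3 ] 1.4
14.5 60.0 [606.12 215.97] 1.91
14.5 62.0 [606.15 211.71] 5.29
```

```bash
cat > o7.py <<'E'
from m7 import *
cs=dict(np.load('c7_side.npz'))
def ps(P):
    q=np.atleast_2d(P)@cs['R'].T+cs['t']; return np.c_[cs['fx']*q[:,0]/q[:,2]+cs['cx'],cs['fy']*q[:,1]/q[:,2]+cs['cy']]
x0,y0,f=230,150,7
im=cv2.resize(cs['color'][150:225,230:335],None,fx=f,fy=f,interpolation=cv2.INTER_CUBIC)
def dr(L,col): cv2.polylines(im,[np.round(((ps(L)+.5-[x0,y0])*f)).astype(np.int32)],False,col,1)
a=np.linspace(0,2*np.pi,60)
for z,col in ((211,(0,255,0)),):
  for bxv in (60,92):
    ctr=bxv*bx+606.2*by+z*bz; dr(ctr+15.5*(np.cos(a)[:,None]*by+np.sin(a)[:,None]*bz),col)
d,h,pit,lat,yw=(64.65,2.965,.09,-.07,-.016)
K=T@np.diag([-1,1,-1.])@Ro.from_euler('y',-pit).as_matrix()@Ro.from_euler('z',yw).as_matrix()
g=tp+T@[0,lat,h]; co=g-d*K[:,0]; R=8.5/np.cos(np.pi/6)
for k in range(6):
    o=R*(np.cos(k*np.pi/3)*K[:,2]+np.sin(k*np.pi/3)*K[:,0]); dr(np.array([co+20*K[:,1]+o,co+54.5*K[:,1]+o]),(0,0,255))
cv2.imwrite('pics/o7.png',im)
E
python3 o7.py >/dev/null
```

```text
(no output)
```

View pics/o7.png

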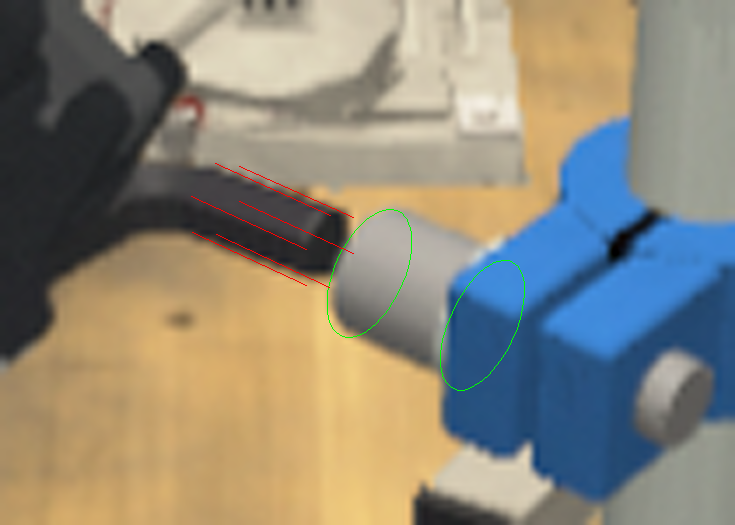

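```bash
python3 -m creep '[[0,0,0,-1.0,-0.4,0.7,10],[0,0,0,0.3,-4.1,0.7,10],[0,0,0,2,-8.8,0.7,10],[0,0,0,2,-8.8,0.7,10]]'
python3 - <<'E'
from h import *
s=manip.sense(); print(s['time_s'],s['position'],s['tcp_rot'],s['force'],s['wrist_torque'])
a=shot('side','s8.png');c=shot('wrist','w8.png')
np.savez(f'c8_wrist.npz',**{k:np.array(c[k]) for k in ['fx','fy','cx','cy','R','t','color']})
a=a['color'][150:225,230:335];b=c['color'][90:210,340:540]
cv2.imwrite('pics/z8.png',np.hstack([cv2.resize(a,None,fx=3.9,fy=3.9,interpolation=cv2.INTER_CUBIC)[:290],cv2.resize(b,(390,234),interpolation=cv2.INTER_CUBIC) if 0 else cv2.resize(b,(390,290),interpolation=cv2.INTER_CUBIC)]))
E
```

```text
time_s: 10.22
position: [511.3, 181.9, 213.6]
tcp_rot: [0.983, 0.175, 0.05, -0.007]
force: [0.1, -0.6, -3.1]
gripper_width: 0.168
10.225 [511.28841048 181.85581046 213.59265081] [ 0.98328559  0.17483761  0.05026808 -0.00737416] [ 0.06875106 -0.62988683 -3.11019828] [-0.04670589  0.13912217  0.03156124]
```

View pics/z8.png

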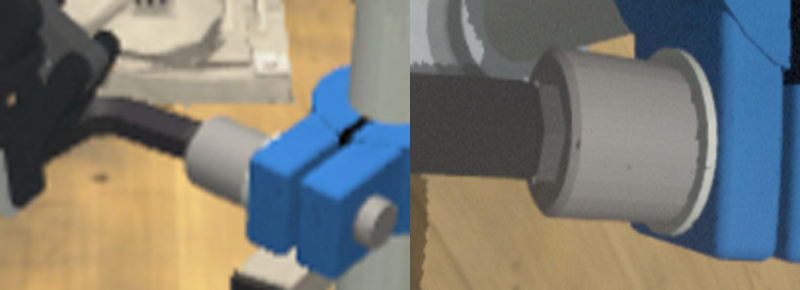

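```bash
python3 -m creep '[[0,0,0,-0.6,-0.2,0,10],[0,0,0,0.1,-2.1,0,10],[0,0,0,0.1,-2.1,0,10],[0,0,0,0.1,-2.1,0,10]]'
python3 -m creep '[[0,0,0,0.3,-0.9,0,10],[0,0,0,0.7,-1.9,0,10],[0,0,0,0.7,-1.9,0,10]]'
python3 - <<'E'
from h import *
s=manip.sense(); P=s['position'];F=s['force'];bx=np.array([.337,-.9415,0]);by=np.array([.9415,.337,0])
print(s['time_s'],'bx,by,z',P@bx,P@by,P[2],'F',F@bx,F@by,F[2],s['wrist_torque'])
E
```

```text
time_s: 10.82
position: [511.2, 180.2, 213.6]
tcp_rot: [0.983, 0.175, 0.05, -0.007]
force: [-0.4, 0.6, -3.9]
gripper_width: 0.166
time_s: 11.2
position: [512.0, 178.2, 213.6]
tcp_rot: [0.983, 0.175, 0.05, -0.007]
force: [0.8, 0.2, -3.0]
gripper_width: 0.167
11.2 bx,by,z 4.734676567045802 542.0776625529614 213.60340108509166 F 0.0529851880529001 0.8223718808994245 -3.0100293449715307 [-0.03239998  0.11999787  0.06963285]
```

```bash
cat > b.py <<'E'
from h import *
s=manip.sense(); P=s['position'];F=s['force'];bx=np.array([.337,-.9415,0]);by=np.array([.9415,.337,0])
print('t %.2f  b: %.2f %.2f %.2f  F: %.1f %.1f %.1f'%(s['time_s'],P@bx,P@by,P[2],F@bx,F@by,F[2]),s['wrist_torque'].round(2),round(s['gripper_width'],3))
E
python3 -m creep '[[0,0,0,0.35,-0.95,0,10],[0,0,0,0.7,-1.9,0,10],[0,0,0,0.7,-1.9,0,10]]' >/dev/null; python3 b.py
```

```text
t 11.57  b: 6.74 542.10 213.52  F: -0.3 0.6 -4.2 [0.02 0.05 0.06] 0.168
```

```bash
python3 -m creep '[[0,0,0,0.35,-0.95,0,10],[0,0,0,0.7,-1.9,0,10],[0,0,0,0.7,-1.9,0,10]]' >/dev/null; python3 b.py
```

```text
t 11.95  b: 8.79 542.10 213.53  F: 0.1 1.7 -6.0 [0.07 0.14 0.09] 0.168
```

Run:
```python
from h import *
a=shot('side','s9.png');c=shot('wrist','w9.png')
a=a['color'][150:225,230:335];b=c['color'][90:210,340:540]
cv2.imwrite('pics/z9.png',np.hstack([cv2.resize(a,None,fx=3.9,fy=3.9,interpolation=cv2.INTER_CUBIC)[:290],cv2.resize(b,(390,290),interpolation=cv2.INTER_CUBIC)]))
```

```text
(no output)
```

View pics/z9.png

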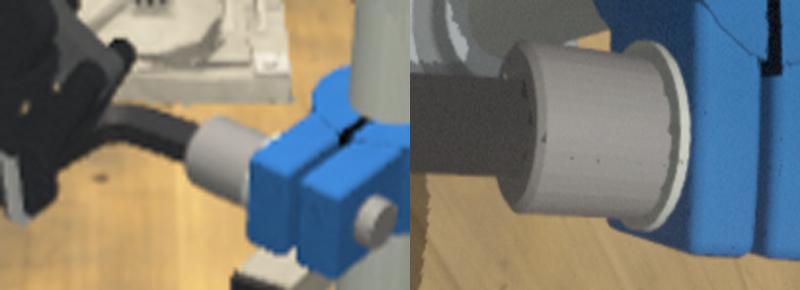

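```bash
python3 -m creep '[[0,0,0,0.35,-0.95,-0.4,10],[0,0,0,0.7,-1.9,-0.4,10],[0,0,0,0.7,-1.9,-0.4,10]]' >/dev/null; python3 b.py
```

```text
t 12.43  b: 10.83 542.12 213.22  F: 0.6 0.4 -3.9 [0.03 0.1  0.09] 0.167
```

```bash
python3 -m creep '[[0,0,0,0.35,-0.95,0,10],[0,0,0,0.7,-1.9,0,10],[0,0,0,0.7,-1.9,0,10]]' >/dev/null; python3 b.py
python3 -m creep '[[0,0,0,0.35,-0.95,0,10],[0,0,0,0.7,-1.9,0,10],[0,0,0,0.7,-1.9,0,10]]' >/dev/null; python3 b.py
```

```text
t 12.80  b: 12.87 542.14 213.20  F: -0.3 -0.2 -4.7 [0.06 0.14 0.01] 0.17
t 13.18  b: 14.89 542.20 213.21  F: -0.4 -0.1 -4.7 [ 0.02  0.14 -0.  ] 0.163
```

```bash
python3 -m creep '[[0,0,0,0.5,-1.4,0,10],[0,0,0,1.0,-2.8,0,10],[0,0,0,1.35,-3.8,0,10],[0,0,0,1.35,-3.8,0,10]]' >/dev/null; python3 b.py
```

```text
t 13.68  b: 18.93 542.21 213.23  F: -0.1 0.6 -5.1 [0.02 0.08 0.  ] 0.171
```

```bash
python3 -m creep '[[0,0,0,0.5,-1.4,0,10],[0,0,0,1.0,-2.8,0,10],[0,0,0,1.35,-3.8,0,10],[0,0,0,1.35,-3.8,0,10]]' >/dev/null; python3 b.py
python3 -m creep '[[0,0,0,0.5,-1.4,0,10],[0,0,0,1.0,-2.8,0,10],[0,0,0,1.35,-3.8,0,10],[0,0,0,1.35,-3.8,0,10]]' >/dev/null; python3 b.py
```

```text
t 14.18  b: 22.95 542.24 213.25  F: -0.9 1.7 -4.8 [ 0.26 -0.04  0.14] 0.172
t 14.68  b: 26.99 542.26 213.27  F: -1.5 2.1 -3.5 [ 0.45 -0.12  0.21] 0.164
```

```bash
python3 -m creep '[[0,0,0,0.6,-0.8,0,10],[0,0,0,1.0,-1.8,0,10],[0,0,0,1.0,-1.8,0,10]]' >/dev/null; python3 b.py
python3 -m creep '[[0,0,0,0.6,-0.8,0,10],[0,0,0,1.0,-1.8,0,10],[0,0,0,1.0,-1.8,0,10]]' >/dev/null; python3 b.py
```

```text
t 15.05  b: 28.96 542.45 213.21  F: -2.9 2.0 -3.2 [0.47 0.04 0.29] 0.164
t 15.43  b: 30.90 542.61 213.11  F: -4.3 0.1 -3.5 [0.66 0.32 0.29] 0.168
```

```bash
python3 -m creep '[[0,0,0,0.25,-0.7,0,10],[0,0,0,0.5,-1.4,0,10],[0,0,0,0.5,-1.4,0,10]]' >/dev/null; python3 b.py
python3 - <<'E'
from h import *
a=shot('side','s10.png');c=shot('wrist','w10.png')
cv2.imwrite('pics/z10.png',np.hstack([cv2.resize(a['color'][130:225,200:335],(400,281),interpolation=cv2.INTER_CUBIC),cv2.resize(c['color'][60:260,240:540],(400,281),interpolation=cv2.INTER_CUBIC)]))
for n,q in (('s',a),('w',c)):
    for m in ['short_tip','hex_key','bracket']: print(n,m,[(np.round(x['xyz'],1).tolist(),x['score']) for x in manip.landmark_of(m,q)[:2]])
E
```

```text
t 15.80  b: 32.11 542.58 213.09  F: -6.4 -0.6 -2.5 [0.96 0.5  0.41] 0.169
s short_tip []
s hex_key [([578.4, 174.8, 210.3], 0.82)]
s bracket [([655.2, 113.3, 212.2], 0.77)]
w short_tip []
w hex_key [([579.1, 176.8, 209.7], 0.9)]
w bracket [([653.6, 115.4, 208.3], 0.97)]
```

View pics/z10.png

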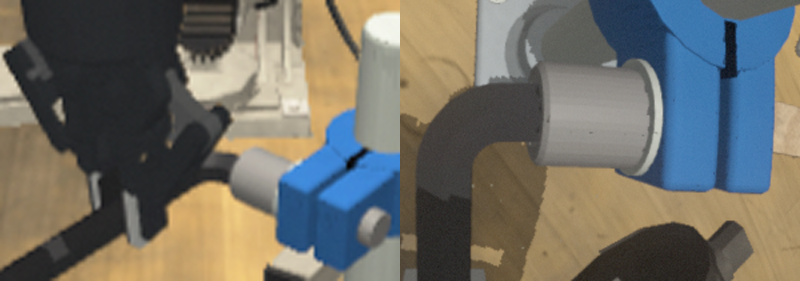

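```bash
python3 -m creep '[[0,0,0,0.15,-0.5,0,10],[0,0,0,0.35,-0.95,0,10],[0,0,0,0.35,-0.95,0,10]]' >/dev/null; python3 b.py
python3 - <<'E'
from h import *
c=shot('wrist','w11.png')
cv2.imwrite('pics/z11.png',cv2.resize(c['color'][60:260,240:540],(800,533),interpolation=cv2.INTER_CUBIC))
E
```

```text
t 16.57  b: 32.94 542.50 213.04  F: -7.6 -0.3 -3.3 [1.12 0.58 0.57] 0.167
```

View pics/z11.png

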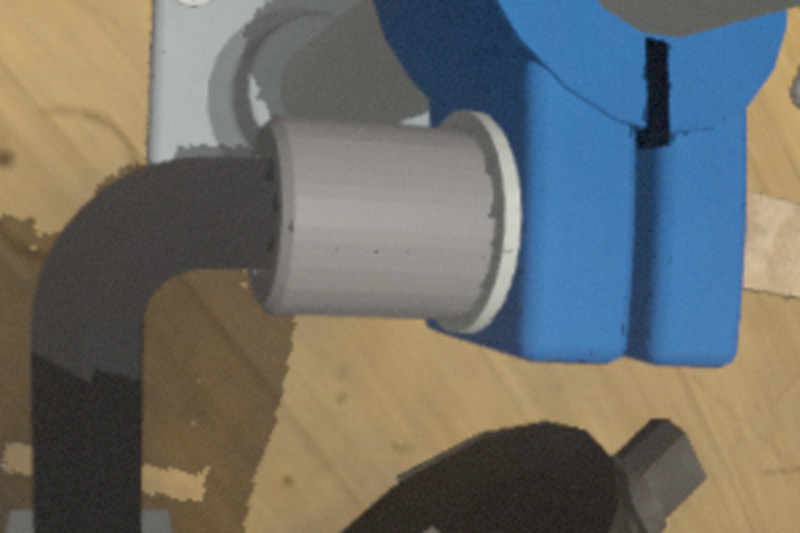

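```bash
cat > shift.py <<'E'
import cv2,numpy as np,sys
a=cv2.cvtColor(cv2.imread(f'pics/{sys.argv[1]}.png'),6).astype(np.float32);b=cv2.cvtColor(cv2.imread(f'pics/{sys.argv[2]}.png'),6).astype(np.float32)
def tr(y0,y1,x0,x1,m=6):
    t=a[y0:y1,x0:x1]; r=cv2.matchTemplate(b[y0-m:y1+m,x0-m:x1+m],t,cv2.TM_CCOEFF_NORMED)
    _,v,_,(x,y)=cv2.minMaxLoc(r)
    def sub(f,i):
        if 0<i<len(f)-1: return i+0.5*(f[i-1]-f[i+1])/(f[i-1]-2*f[i]+f[i+1])
        return i
    return round(sub(r[y],x)-m,2),round(sub(r[:,x],y)-m,2),round(float(v),3)
print('head/bracket',tr(95,190,345,440)); print('key bend',tr(110,185,246,300)); print('key arm',tr(190,250,246,300))
E
python3 shift.py w10 w11; python3 shift.py w9 w10
python3 -c "
from h import *
print(manip.sense()['tcp_rot'])"
```

```text
head/bracket (np.float32(-1.72), np.float32(-0.21), 0.987)
key bend (np.float32(-0.32), np.float32(-0.09), 0.993)
key arm (np.float32(-0.13), np.float32(-0.01), 0.981)
head/bracket (-6, 6, 0.046)
key bend (np.float32(-0.47), np.float32(-1.41), 0.97)
key arm (np.float32(-0.75), np.float32(-0.9), 0.951)
[ 0.9832321   0.17525678  0.04979737 -0.00774082]
```

```bash
python3 -m creep '[[0,0,0,0.15,-0.5,0,10],[0,0,0,0.35,-0.95,0,10],[0,0,0,0.35,-0.95,0,10]]' >/dev/null; python3 b.py
python3 - <<'E'
from h import *
c=shot('wrist','w12.png')
E
python3 shift.py w11 w12
```

```text
t 17.00  b: 33.58 542.34 212.97  F: -10.8 -2.1 -2.4 [1.57 0.86 0.7 ] 0.166
head/bracket (np.float32(-1.11), np.float32(-0.48), 0.988)
key bend (np.float32(-0.46), np.float32(-0.39), 0.993)
key arm (np.float32(-0.23), np.float32(-0.14), 0.978)
```

```bash
cat > o12.py <<'E'
from h import *
s=manip.sense(); c=manip.get_image('wrist'); cv2.imwrite('pics/w13.png',c['color'])
T=Ro.from_quat(s['tcp_rot']).as_matrix(); tp=s['position']
d,h,pit,lat,yw=(64.2,2.8,.09,.1,-.022)
K=T@np.diag([-1,1,-1.])@Ro.from_euler('y',-pit).as_matrix()@Ro.from_euler('z',yw).as_matrix()
g=tp+T@[0,lat,h]; co=g-d*K[:,0]
print('corner',co.round(1),K.round(3).tolist())
bx=np.array([.337,-.9415,0]);by=np.array([.9415,.337,0])
x0,y0,f=230,70,4
off=np.array([0,-.7])
im=cv2.resize(c['color'][70:220,230:430],None,fx=f,fy=f,interpolation=cv2.INTER_CUBIC)
def dr(L,col): cv2.polylines(im,[np.round(((pw(c,L)+off+.5-[x0,y0])*f)).astype(np.int32)],False,col,1)
a=np.linspace(0,2*np.pi,80)
for sgn in (-1,1):
    dr(np.array([co+t*K[:,0]+sgn*8.5*K[:,1] for t in np.linspace(20,40,5)]),(0,0,255))
    dr(np.array([co+t*K[:,1]+sgn*8.5*K[:,0] for t in np.linspace(20,34,5)]),(0,0,255))
for q,col in ((26.5,(0,255,0)),(30,(0,255,255))):
    m=co+q*K[:,1]
    dr(m+15.5*(np.cos(a)[:,None]*by+np.sin(a)[:,None]*[0,0,1]),col)
    dr(m+32*bx+15.5*(np.cos(a)[:,None]*by+np.sin(a)[:,None]*[0,0,1]),col)
cv2.imwrite('pics/o12.png',im)
E
python3 o12.py
```

```text
corner [582.9 172.  210.9] [[-0.946, 0.325, -0.01], [-0.325, -0.946, -0.002], [-0.01, 0.001, 1.0]]
```

View pics/o12.png

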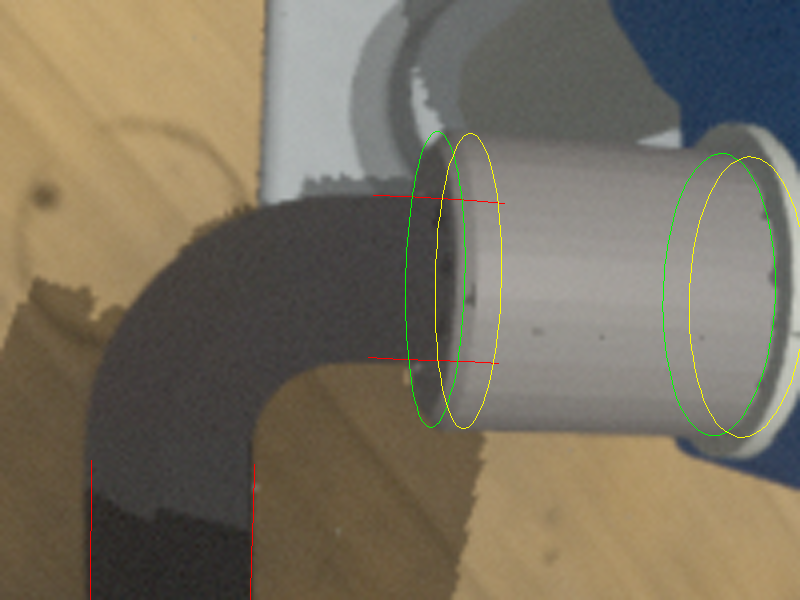

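```bash
python3 -m creep '[[0,0,0,0.1,-0.3,0,10],[0,0,0,0.25,-0.7,0,10],[0,0,0,0.25,-0.7,0,10]]' >/dev/null; python3 b.py
python3 - <<'E'
from h import *
c=shot('wrist','w14.png')
E
python3 shift.py w13 w14
```

```text
t 17.48  b: 33.92 542.17 212.92  F: -12.9 -3.0 -1.9 [1.93 1.02 0.85] 0.166
head/bracket (np.float32(-0.62), np.float32(-0.37), 0.984)
key bend (np.float32(-0.32), np.float32(-0.43), 0.994)
key arm (np.float32(-0.25), np.float32(-0.22), 0.98)
```

```bash
python3 -m creep '[[0,0,0,-0.3,0.9,0,10],[0,0,0,-0.5,1.5,0,10],[0,0,0,-0.5,1.5,0,10]]' >/dev/null; python3 b.py
python3 -m creep '[[0,0,0,0,0,0,30],[0,0,0,0,0,0,45],[0,0,0,0,0,0,45],[0,0,0,0,0,0,45]]' ; python3 b.py
python3 - <<'E'
from h import *
a=shot('side','s15.png');c=shot('wrist','w15.png')
cv2.imwrite('pics/z15.png',np.hstack([cv2.resize(a['color'][130:265,160:335],(400,309),interpolation=cv2.INTER_CUBIC),cv2.resize(c['color'],(400,309),interpolation=cv2.INTER_CUBIC)]))
for m in ['long_tip','hex_key']: print(m,[(np.round(x['xyz'],1).tolist(),x['score']) for x in manip.landmark_of(m,a)[:2]])
E
```

```text
t 17.90  b: 33.18 542.58 213.10  F: -7.3 -0.0 -2.0 [1.04 0.59 0.52] 0.171
time_s: 18.4
position: [522.5, 151.2, 213.3]
tcp_rot: [0.983, 0.175, 0.05, -0.007]
force: [0.2, -1.0, -0.7]
gripper_width: 0.526
t 18.40  b: 33.77 542.92 213.29  F: 1.0 -0.2 -0.7 [-0.04  0.07  0.  ] 0.526
long_tip [([440.2, 121.4, 198.3], 0.71)]
hex_key [([580.5, 169.6, 211.0], 0.82)]
```

View pics/z15.png

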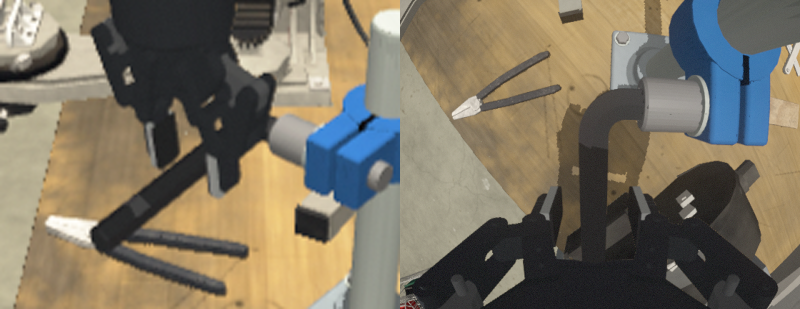

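```bash
python3 -m creep '[[0,0,0,0,0,20,45],[0,0,0,0,0,50,45],[0,0,0,-20,-7,50,30],[0,0,0,-45,-16,50,0],[0,0,0,-75,-26.8,45,0],[0,0,0,-75,-26.8,35,0],[0,0,0,-75,-26.8,25,0],[0,0,0,-75,-26.8,25,0]]' 60 ; python3 b.py
python3 - <<'E'
from h import *
a=shot('side','s16.png');c=shot('wrist','w16.png')
print(Ro.from_quat(manip.sense()['tcp_rot']).as_matrix().round(3).tolist())
cv2.imwrite('pics/z16.png',np.hstack([cv2.resize(a['color'][110:290,140:340],(400,360),interpolation=cv2.INTER_CUBIC),cv2.resize(c['color'],(400,360),interpolation=cv2.INTER_CUBIC)]))
E
```

```text
time_s: 19.6
position: [447.7, 124.6, 237.3]
tcp_rot: [0.983, 0.175, 0.05, -0.007]
force: [-0.0, -0.2, -0.2]
gripper_width: 0.0
t 19.60  b: 33.53 463.49 237.30  F: 0.1 -0.1 -0.2 [-0.05 -0.01  0.06] 0.0
[[0.934, 0.345, 0.096], [0.344, -0.939, 0.032], [0.101, 0.003, -0.995]]
```

View pics/z16.png

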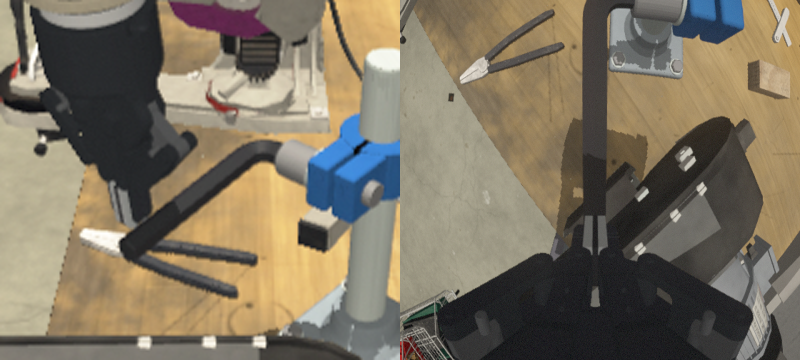

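```bash
python3 -m creep '[[0,0,0,0,0,-5,0],[0,0,0,0,0,-10,0],[0,0,0,0,0,-10,0]]'>/dev/null ; python3 b.py
python3 -m creep '[[0,0,0,0,0,-2,0],[0,0,0,0,0,-4,0],[0,0,0,0,0,-4,0]]'>/dev/null ; python3 b.py
```

```text
t 20.07  b: 33.53 463.03 227.74  F: -0.2 -0.1 -0.6 [-0.04  0.06  0.02] -0.001
t 20.45  b: 33.55 463.14 224.08  F: -0.8 0.1 -0.2 [-0.05  0.01 -0.01] 0.001
```

```bash
python3 -m creep '[[0,0,0,0,0,-2,0],[0,0,0,0,0,-4,0],[0,0,0,0,0,-4,0]]'>/dev/null ; python3 b.py
python3 -m creep '[[0.01,-0.028,0,0,0,-2,0],[0.01,-0.028,0,0,0,-4,0],[0.01,-0.028,0,0,0,-4,0]]'>/dev/null ; python3 b.py
```

```text
t 20.82  b: 33.59 463.25 220.13  F: -0.1 0.9 1.5 [-0.   -0.03 -0.01] -0.001
t 21.20  b: 33.63 463.42 216.40  F: -0.0 0.7 3.0 [-0.02 -0.01 -0.04] 0.002
```

```bash
python3 -m creep '[[0.01,-0.028,0,0,0,-4.2,0],[0.02,-0.056,0,0.3,0,-8.4,0],[0.03,-0.085,0,0.6,0.2,-12.6,0],[0.04,-0.113,0,1,0.3,-17,0],[0.04,-0.113,0,1,0.3,-17,0]]'>/dev/null ; python3 b.py
```

```text
t 21.82  b: 33.61 464.09 199.14  F: -0.7 -2.0 3.6 [-0.06  0.26  0.06] 0.0
```

```bash
python3 -m creep '[[0.01,-0.028,0,0.3,0.1,-4,0],[0.02,-0.056,0,0.7,0.2,-8,0],[0.03,-0.085,0,1.1,0.4,-12,0],[0.04,-0.113,0,1.6,0.6,-16,0],[0.04,-0.113,0,1.6,0.6,-16,0]]'>/dev/null ; python3 b.py
python3 - <<'E'
from h import *
a=shot('side','s17.png');c=shot('wrist','w17.png')
cv2.imwrite('pics/z17.png',np.hstack([cv2.resize(a['color'][110:290,140:340],(400,360),interpolation=cv2.INTER_CUBIC),cv2.resize(c['color'],(400,360),interpolation=cv2.INTER_CUBIC)]))
E
```

```text
t 22.45  b: 33.63 466.07 183.32  F: -0.0 -0.8 2.8 [-0.04  0.07 -0.03] -0.0
```

View pics/z17.png

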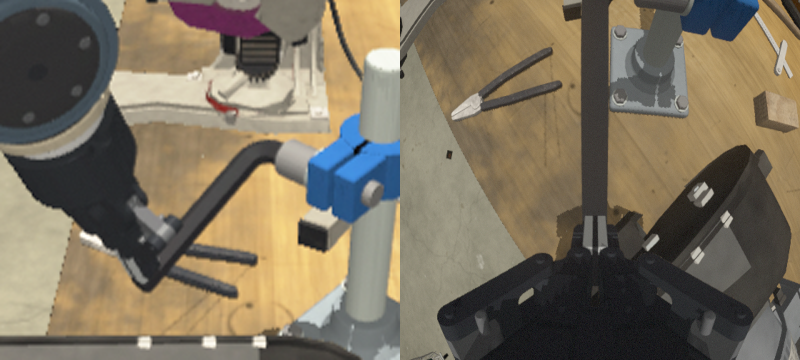

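```bash
for i in 1; do python3 -m creep '[[0.006,-0.017,0,0.3,0.1,-2,0],[0.012,-0.034,0,0.7,0.2,-4,0],[0.012,-0.034,0,0.7,0.2,-4,0]]'>/dev/null ; python3 b.py; done
python3 -m creep '[[0.006,-0.017,0,0.3,0.1,-2,0],[0.012,-0.034,0,0.7,0.2,-4,0],[0.012,-0.034,0,0.7,0.2,-4,0]]'>/dev/null ; python3 b.py
python3 -m creep '[[0.006,-0.017,0,0.3,0.1,-2,0],[0.006,-0.017,0,0.3,0.1,-2,0]]'>/dev/null ; python3 b.py
```

```text
t 22.93  b: 33.70 466.69 179.12  F: 1.6 -1.1 4.7 [-0.08  0.08 -0.05] 0.003
t 23.30  b: 33.72 467.36 175.06  F: -0.4 -0.8 4.0 [-0.06  0.01 -0.03] -0.001
t 23.55  b: 33.71 467.66 173.13  F: 0.1 -0.5 3.0 [-0.07  0.09  0.07] 0.003
```

```bash
python3 -m creep '[[0.006,-0.017,0,0.3,0.1,-2,0],[0.006,-0.017,0,0.3,0.1,-2,0]]'>/dev/null ; python3 b.py
python3 -m creep '[[0.006,-0.017,0,0.4,0.1,-2,0],[0.006,-0.017,0,0.4,0.1,-2,0]]'>/dev/null ; python3 b.py
python3 -m creep '[[0.006,-0.017,0,0.4,0.1,-2,0],[0.006,-0.017,0,0.4,0.1,-2,0]]'>/dev/null ; python3 b.py
```

```text
t 23.80  b: 33.70 467.96 171.15  F: 0.1 -1.0 4.0 [-0.05  0.1   0.05] 0.001
t 24.05  b: 33.71 468.38 169.16  F: 0.4 -1.7 3.8 [-0.08  0.15  0.03] -0.002
t 24.30  b: 33.71 468.84 167.21  F: -0.4 -1.6 3.7 [-0.04  0.2   0.  ] -0.003
```

```bash
python3 -m creep '[[0.006,-0.017,0,0.4,0.1,-2,0],[0.006,-0.017,0,0.4,0.1,-2,0]]'>/dev/null ; python3 b.py
python3 -m creep '[[0.006,-0.017,0,0.4,0.1,-2,0],[0.006,-0.017,0,0.4,0.1,-2,0]]'>/dev/null ; python3 b.py
python3 -m creep '[[0.006,-0.017,0,0.4,0.1,-2,0],[0.006,-0.017,0,0.4,0.1,-2,0]]'>/dev/null ; python3 b.py
```

```text
t 24.55  b: 33.75 469.31 165.25  F: -0.4 -1.7 4.0 [-0.07  0.19  0.04] 0.002
t 24.80  b: 33.80 469.74 163.26  F: -0.4 -1.6 3.6 [-0.09  0.15  0.03] -0.003
t 25.05  b: 33.80 470.16 161.28  F: -0.8 -1.6 4.4 [0.   0.18 0.03] 0.0
```

```bash
python3 -m creep '[[0.006,-0.017,0,0.4,0.1,-2,0],[0.006,-0.017,0,0.4,0.1,-2,0]]'>/dev/null ; python3 b.py
python3 -m creep '[[0.006,-0.017,0,0.5,0.2,-2,0],[0.006,-0.017,0,0.5,0.2,-2,0]]'>/dev/null ; python3 b.py
```

```text
t 25.30  b: 33.84 470.58 159.29  F: 0.0 -1.5 3.6 [-0.01  0.13  0.03] 0.001
t 25.55  b: 33.79 471.14 157.29  F: -0.4 -1.6 4.1 [-0.02  0.12  0.03] -0.002
```

Run:
```python
from h import *
a=shot('side','s18.png');c=shot('wrist','w18.png')
cv2.imwrite('pics/z18.png',np.hstack([cv2.resize(a['color'][110:290,140:340],(400,360),interpolation=cv2.INTER_CUBIC),cv2.resize(c['color'],(400,360),interpolation=cv2.INTER_CUBIC)]))
for m in ['long_tip','hex_key']: print(m,[(np.round(x['xyz'],1).tolist(),x['score']) for x in manip.landmark_of(m,a)[:2]])
```

```text
long_tip [([460.0, 128.6, 134.6], 0.6)]
hex_key [([578.7, 170.6, 214.5], 0.82)]
```

View pics/z18.png

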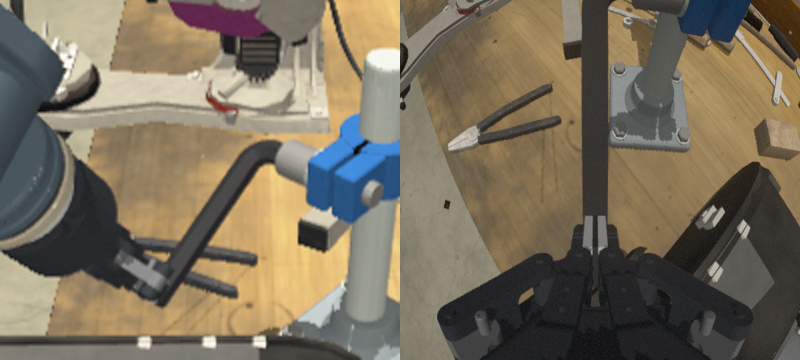

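```bash
python3 -m creep '[[0.006,-0.017,0,0.5,0.2,-2,0],[0.006,-0.017,0,0.5,0.2,-2,0]]'>/dev/null ; python3 b.py
python3 -m creep '[[0.006,-0.017,0,0.5,0.2,-2,0],[0.006,-0.017,0,0.5,0.2,-2,0]]'>/dev/null ; python3 b.py
python3 -m creep '[[0.006,-0.017,0,0.5,0.2,-2,0],[0.006,-0.017,0,0.5,0.2,-2,0]]'>/dev/null ; python3 b.py
```

```text
t 26.00  b: 33.87 471.67 155.24  F: -0.7 -0.9 4.3 [-0.02  0.01 -0.02] 0.004
t 26.25  b: 33.79 472.20 153.25  F: -0.0 0.0 3.2 [ 0.01 -0.08 -0.03] 0.002
t 26.50  b: 33.68 472.67 151.21  F: 0.6 0.1 3.3 [ 0.   -0.02  0.04] 0.002
```

```bash
python3 -m creep '[[0.006,-0.017,0,0.5,0.2,-2,0],[0.006,-0.017,0,0.5,0.2,-2,0]]'>/dev/null ; python3 b.py
python3 -m creep '[[0.006,-0.017,0,0.5,0.2,-2,0],[0.006,-0.017,0,0.5,0.2,-2,0]]'>/dev/null ; python3 b.py
python3 -m creep '[[0.006,-0.017,0,0.5,0.2,-2,0],[0.006,-0.017,0,0.5,0.2,-2,0]]'>/dev/null ; python3 b.py
```

```text
t 26.75  b: 33.61 473.16 149.16  F: -0.1 -1.4 5.0 [-0.04  0.09  0.03] -0.001
t 27.00  b: 33.48 473.76 147.27  F: -0.5 -1.5 4.2 [ 0.03  0.01 -0.03] 0.003
t 27.25  b: 33.35 474.36 145.36  F: -0.2 -2.9 6.0 [ 0.05 -0.07 -0.02] -0.003
```

```bash
python3 -m creep '[[0.005,-0.014,0,0.5,0.2,-1.5,0],[0.005,-0.014,0,0.5,0.2,-1.5,0]]'>/dev/null ; python3 b.py
python3 -m creep '[[0.005,-0.014,0,0.5,0.2,-1.5,0],[0.005,-0.014,0,0.5,0.2,-1.5,0]]'>/dev/null ; python3 b.py
python3 -c "
from h import *
print(manip.sense()['joint_positions'].round(2))"
```

```text
t 27.50  b: 33.24 475.01 144.02  F: 0.3 -3.9 8.4 [ 0.03 -0.13  0.  ] 0.003
t 27.75  b: 33.16 475.64 142.65  F: 0.5 -4.6 10.2 [ 0.07 -0.26 -0.02] 0.004
[ 0.09  0.27  2.37  2.48  0.28 -1.13]
```

```bash
python3 -m creep '[[0,0,0,0.6,0.2,-0.8,0],[0,0,0,1.2,0.4,-1.5,0],[0,0,0,1.2,0.4,-1.5,0]]'>/dev/null ; python3 b.py
```

```text
t 28.12  b: 33.11 476.77 141.17  F: -0.2 -6.8 12.7 [ 0.06 -0.18  0.04] -0.004
```

```bash
python3 -m creep '[[0,0,0,0.4,0.1,-0.6,0],[0,0,0,0.5,0.2,-0.8,0],[0,0,0,0.5,0.2,-0.8,0],[0,0,0,0.5,0.2,-0.8,0],[0,0,0,0.5,0.2,-0.8,0]]'>/dev/null ; python3 b.py
python3 - <<'E'
from h import *
a=shot('side','s19.png');c=shot('wrist','w19.png')
cv2.imwrite('pics/z19.png',np.hstack([cv2.resize(a['color'][110:290,140:340],(400,360),interpolation=cv2.INTER_CUBIC),cv2.resize(c['color'],(400,360),interpolation=cv2.INTER_CUBIC)]))
for m in ['long_tip','hex_key']: print(m,[(np.round(x['xyz'],1).tolist(),x['score']) for x in manip.landmark_of(m,a)[:2]])
print(manip.sense()['joint_positions'].round(2))
E
```

```text
t 28.75  b: 33.07 477.29 140.46  F: 0.0 -7.2 13.3 [ 0.03 -0.27 -0.06] -0.001
long_tip [([468.2, 128.6, 121.2], 0.95), ([580.2, 171.1, 213.7], 0.39)]
hex_key [([580.2, 172.2, 216.5], 0.66)]
[ 0.09  0.28  2.36  2.5   0.29 -1.14]
```

View pics/z19.png

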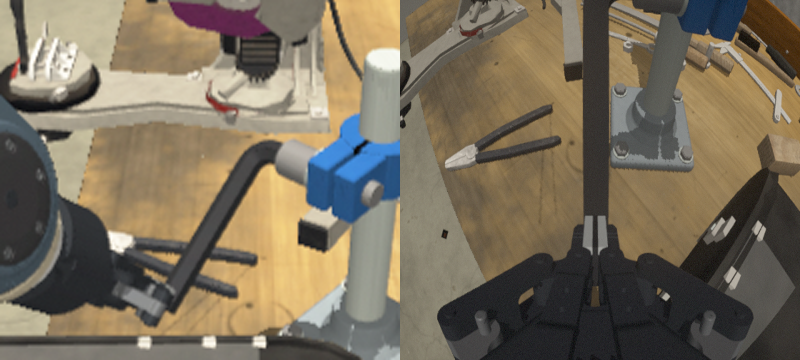

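```bash
python3 -m creep '[[0,0,0,0.3,0.1,-0.4,0],[0,0,0,0.5,0.2,-0.8,0],[0,0,0,0.5,0.2,-0.8,0],[0,0,0,0.5,0.2,-0.8,0],[0,0,0,0.5,0.2,-0.8,0]]'>/dev/null ; python3 b.py
```

```text
t 29.57  b: 33.05 477.84 139.69  F: 0.1 -9.0 14.1 [-0.01 -0.25  0.01] 0.003
```

```bash
python3 -m creep '[[0,0,0,-1.1,-0.4,1.6,0],[0,0,0,-2.3,-0.8,3.2,0],[0,0,0,-4.5,-1.6,6.4,0],[0,0,0,-7,-2.5,10,0],[0,0,0,-11,-4,18,0],[0,0,0,-14,-5,28,0],[0,0,0,-14,-5,28,0]]' ; python3 b.py
python3 - <<'E'
from h import *
a=shot('side','s20.png');c=shot('wrist','w20.png')
cv2.imwrite('pics/z20.png',np.hstack([cv2.resize(a['color'][110:290,140:340],(400,360),interpolation=cv2.INTER_CUBIC),cv2.resize(c['color'],(400,360),interpolation=cv2.INTER_CUBIC)]))
for m in ['long_tip','hex_key']: print(m,[(np.round(x['xyz'],1).tolist(),x['score']) for x in manip.landmark_of(m,a)[:2]])
print(manip.sense()['joint_positions'].round(2))
E
```

```text
time_s: 30.45
position: [447.0, 124.3, 167.4]
tcp_rot: [0.917, 0.163, 0.358, -0.059]
force: [0.3, 0.1, 0.7]
gripper_width: 0.003
t 30.45  b: 33.62 462.71 167.41  F: 0.1 0.3 0.7 [-0.15  0.3  -0.01] 0.003
long_tip [([459.7, 129.2, 132.7], 0.65)]
hex_key [([578.3, 168.3, 216.0], 0.69)]
[ 0.08  0.18  2.38  2.26  0.23 -0.91]
```

View pics/z20.png

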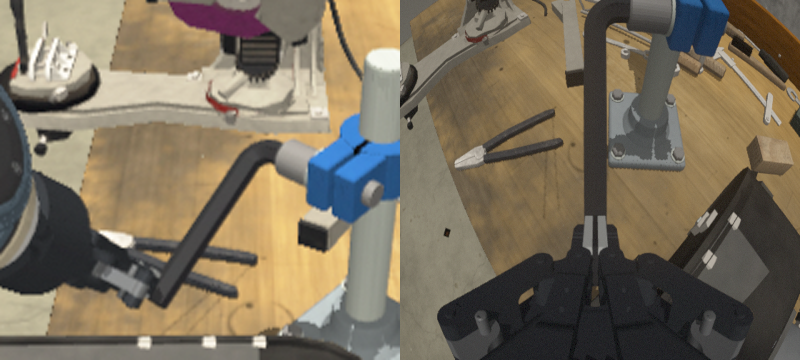

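```bash
python3 -m creep '[[0,0,0,-5,-2,20,0],[0,0,0,-15,-5,50,0],[-0.03,0.09,0,-25,-8,90,0],[-0.06,0.17,0,-35,-11,130,0],[-0.1,0.28,0,-45,-14,150,0],[-0.1,0.28,0,-45,-14,150,0]]' ; python3 b.py
python3 - <<'E'
from h import *
a=shot('side','s21.png');b=shot('top','t21.png');c=shot('wrist','w21.png')
cv2.imwrite('pics/z21.png',np.hstack([cv2.resize(a['color'][110:290,140:340],(400,360),interpolation=cv2.INTER_CUBIC),cv2.resize(c['color'],(400,360),interpolation=cv2.INTER_CUBIC)]))
for q in (a,b,c):
  for m in ['long_tip','hex_key']: print(m,[(np.round(x['xyz'],1).tolist(),x['score']) for x in manip.landmark_of(m,q)[:2]])
print(manip.sense()['joint_positions'].round(2))
E
```

```text
time_s: 31.4
position: [420.2, 146.9, 276.6]
tcp_rot: [0.928, 0.199, 0.297, -0.107]
force: [-0.1, 1.4, -0.2]
gripper_width: 0.002
t 31.40  b: 3.25 445.09 276.55  F: -1.4 0.3 -0.2 [-0.11  0.28  0.03] 0.002
long_tip [([462.9, 126.7, 133.7], 0.84)]
hex_key [([578.7, 168.7, 213.6], 0.7)]
long_tip [([460.4, 129.3, 131.5], 0.92)]
hex_key [([583.1, 175.0, 212.7], 0.68)]
long_tip [([462.4, 127.8, 129.9], 0.69)]
hex_key [([582.5, 176.0, 212.4], 0.85)]
[ 0.07 -0.1   2.24  0.63  0.5   0.74]
```

View pics/z21.png

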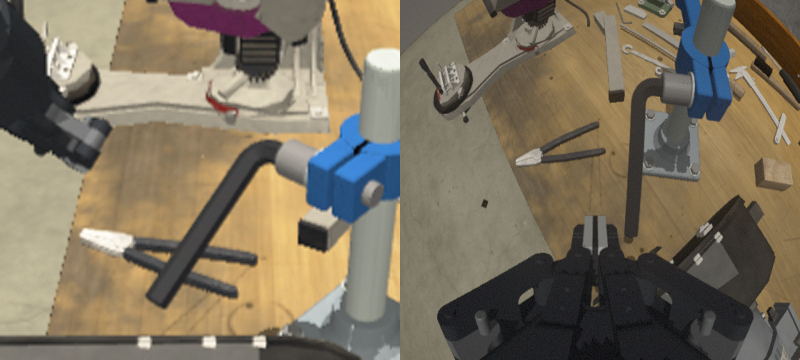

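Run:
```python
from h import *
bx=np.array([.337,-.9415,0]);by=np.array([.9415,.337,0]);z=np.array([0,0,1.])
ims=[]
a=cv2.imread('pics/s21.png');b=cv2.imread('pics/t21.png');s=cv2.imread('pics/s15.png')
c=np.load('cal_side.npz');ct=np.load('cal_top.npz')
def pr(c,P):
    q=np.atleast_2d(P)@c['R'].T+c['t']; return np.c_[c['fx']*q[:,0]/q[:,2]+c['cx'],c['fy']*q[:,1]/q[:,2]+c['cy']]
def d(im,c,co,th,x0,y0,w,h,f=6):
    o=cv2.resize(im[y0:y0+h,x0:x0+w],None,fx=f,fy=f,interpolation=cv2.INTER_CUBIC)
    u=-np.cos(th)*by-np.sin(th)*z
    for off,col in ((0,(0,255,0)),(-4,(0,255,255))):
        k=co+off*bx
        for s in (-1,1):
            L=np.array([k+20*u+s*8.5*bx,k+60*u+s*8.5*bx]); cv2.polylines(o,[np.round((pr(c,L)+.5-[x0,y0])*f).astype(np.int32)],False,col,1)
    return o
co=np.array([582.9,172,211.])
o1=d(a,c,co,.556,240,160,65,60); o2=d(s,c,co,.085,240,160,65,60)
o3=d(b,ct,co,.556,270,190,65,60)
cv2.imwrite('pics/d21.png',np.hstack([o1,o3])[:,:800])
cv2.imwrite('pics/w21z.png',cv2.resize(cv2.imread('pics/w21.png')[80:180,400:520],None,fx=5,fy=5,interpolation=cv2.INTER_CUBIC))
```

```text
(no output)
```

View pics/d21.png

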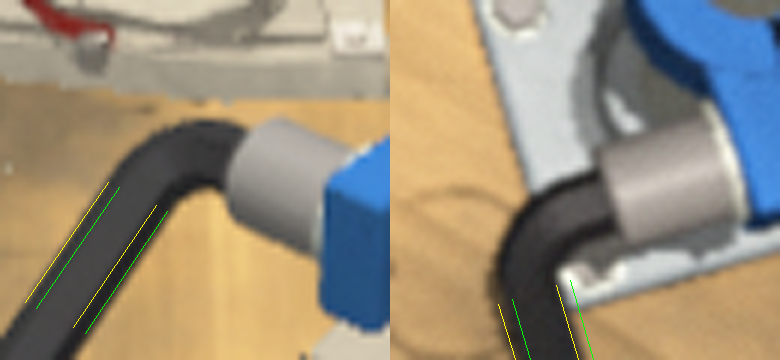

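View pics/w21z.png

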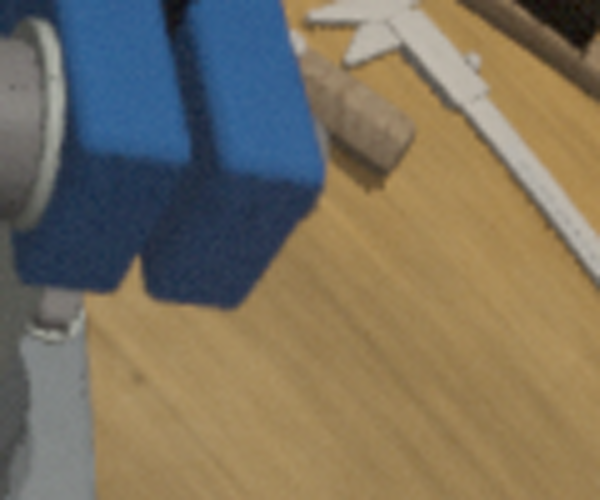

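Run:
```python
import cv2,numpy as np
o=[cv2.resize(cv2.imread(f'pics/{n}.png')[160:215,245:305],(260,238),interpolation=cv2.INTER_CUBIC) for n in ('s16','s19','s21')]
cv2.imwrite('pics/cmp.png',np.hstack(o))
```

```text
(no output)
```

View pics/cmp.png

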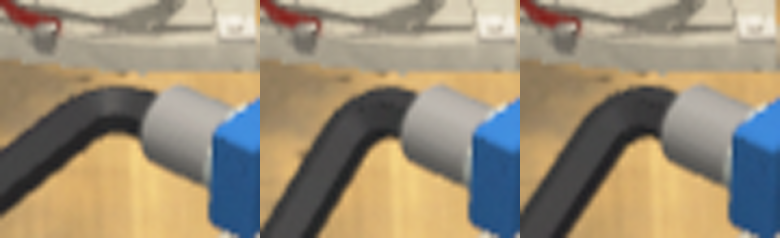

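Run:
```python
from h import *
bx=np.array([.337,-.9415,0]);by=np.array([.9415,.337,0]);z=np.array([0,0,1.])
a=cv2.imread('pics/s21.png');b=cv2.imread('pics/t21.png')
c=np.load('cal_side.npz');ct=np.load('cal_top.npz')
def pr(c,P):
    q=np.atleast_2d(P)@c['R'].T+c['t']; return np.c_[c['fx']*q[:,0]/q[:,2]+c['cx'],c['fy']*q[:,1]/q[:,2]+c['cy']]
def d(im,c,co,th,x0,y0,w,h,f=6,sh=(0,0)):
    o=cv2.resize(im[y0:y0+h,x0:x0+w],None,fx=f,fy=f,interpolation=cv2.INTER_CUBIC)
    u=-np.cos(th)*by-np.sin(th)*z
    def ln(L,col): cv2.polylines(o,[np.round((pr(c,L)+sh+.5-[x0,y0])*f).astype(np.int32)],False,col,1)
    for s in (-1,1): ln(np.array([co+20*u+s*8.5*bx,co+60*u+s*8.5*bx]),(0,255,0))
    t=np.linspace(0,2*np.pi,80)
    R=15.5*(np.cos(t)[:,None]*by+np.sin(t)[:,None]*z)
    ln(co+26.5*bx+R,(0,0,255)); ln(co+58.5*bx+R,(0,0,255))
    return o
co=np.array([582.9,172,211.])
cv2.imwrite('pics/e21.png',np.hstack([d(a,c,co,.556,240,160,65,60),d(b,ct,co,.556,270,190,65,60,sh=(-1.8,-.3))])[:,:800])
```

```text
(no output)
```

View pics/e21.png

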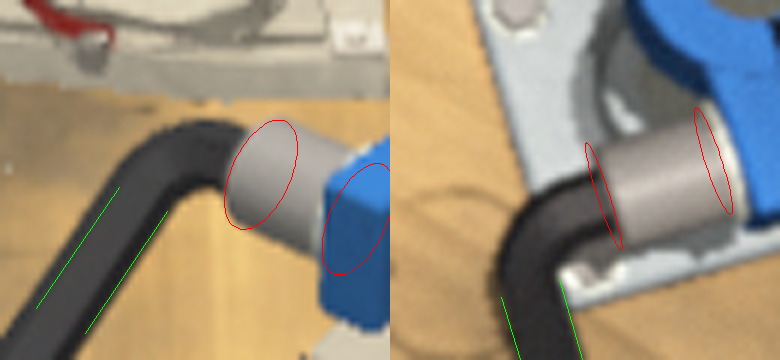

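Run:
```python
from h import *
s=manip.sense()
T=np.array([[.9415,.337,0],[.337,-.9415,0],[0,0,-1]])
W=Ro.from_matrix(T)*Ro.from_quat(s['tcp_rot']).inv(); print(s['position'],W.as_rotvec())
bx=np.array([.337,-.9415,0]);by=np.array([.9415,.337,0])
tgt=50*bx+540*by+np.array([0,0,270]); print(tgt-s['position'],s['joint_positions'])
```

```text
[420.5781635  147.38630777 275.99026532] [-0.32085918  0.56257652 -0.07678144]
[104.6818365  -12.48130777  -5.99026532] [ 0.07331084 -0.10122142  2.23992008  0.63021362  0.49723289  0.73776428]
```

```bash
python3 -m creep '[[-0.08,0.14,-0.02,10,0,15,0],[-0.16,0.28,-0.04,25,-3,25,0],[-0.24,0.42,-0.06,45,-6,25,0],[-0.32,0.56,-0.077,65,-8,20,0],[-0.32,0.56,-0.077,85,-10,10,0],[-0.32,0.56,-0.077,105,-12.5,-6,0],[-0.32,0.56,-0.077,105,-12.5,-6,0]]' ; python3 b.py
python3 - <<'E'
from h import *
c=shot('wrist','w22.png'); np.savez(f'c22_wrist.npz',**{k:np.array(c[k]) for k in ['fx','fy','cx','cy','R','t','color']})
print(manip.sense()['joint_positions'].round(2),-np.array(c['R']).T@np.array(c['t']))
E
```

```text
time_s: 32.72
position: [525.8, 134.8, 268.9]
tcp_rot: [0.985, 0.171, 0.0, -0.0]
force: [-0.4, -0.2, 0.3]
gripper_width: -0.001
t 32.73  b: 50.25 540.47 268.92  F: 0.0 -0.4 0.3 [ 0.03 -0.04 -0.01] -0.001
[0.17 0.31 1.65 0.   1.18 1.39] [595.52625295 158.58525536 394.74843708]
```

View pics/w22.png

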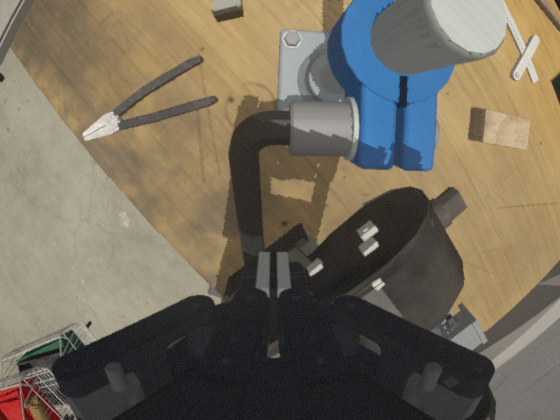

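```bash
cat > o22.py <<'E'
from h import *
import sys
c=dict(np.load('c22_wrist.npz'))
bx=np.array([.337,-.9415,0]);by=np.array([.9415,.337,0]);z=np.array([0,0,1.])
x0,y0,f=220,80,5
im=cv2.resize(c['color'][80:200,220:380],None,fx=f,fy=f,interpolation=cv2.INTER_CUBIC)
sx,sy,dep=[float(v) for v in sys.argv[1:4]]; th=.556
def ln(L,col): cv2.polylines(im,[np.round((pw(c,L)+[sx,sy]+.5-[x0,y0])*f).astype(np.int32)],False,col,1)
u=-np.cos(th)*by-np.sin(th)*z
M=60*bx+606.2*by+211*z
for dd,col in ((28,(0,255,0)),(24.5,(0,255,255))):
    co=M-(54.5-dd)*bx
    for s in (-1,1): ln(np.array([co+t*u+s*8.5*bx for t in np.linspace(20,55,8)]),col)
t=np.linspace(0,2*np.pi,80)
for k in (0,32):
    ln(M+k*bx+15.5*(np.cos(t)[:,None]*by+np.sin(t)[:,None]*z),(0,0,255))
ln(M+14.5*(np.cos(t)[:,None]*by+np.sin(t)[:,None]*z),(255,0,255))
cv2.imwrite('pics/o22.png',im)
E
python3 o22.py 0 0 0
```

```text
(no output)
```

View pics/o22.png

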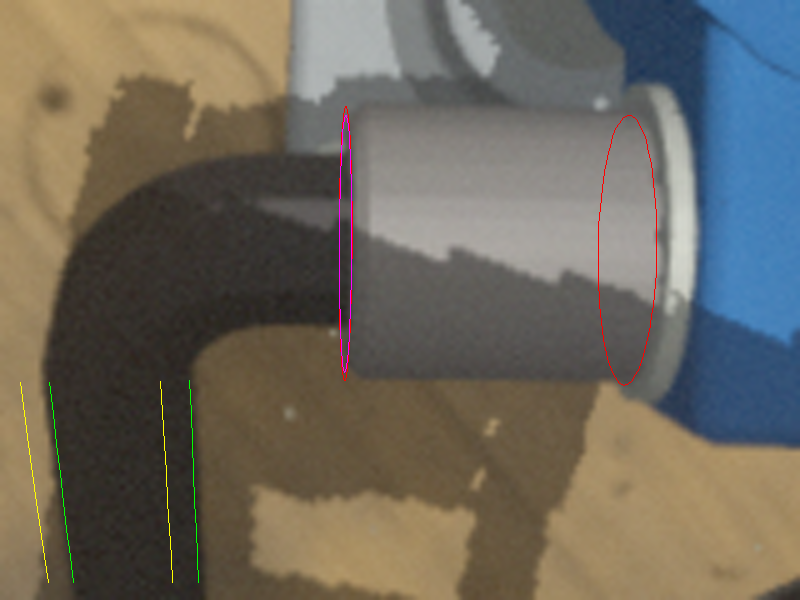

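Run:
```python
from h import *
print(manip.sign_off())
```

```text
the job is handed in; nothing more can be done
None
```

The job is handed in at about 33 s of the 64 s allowed. By my own measurements the key stands in the screw by its short arm and the screw is tight. The hand-in gave no verdict, so none of this is confirmed by the judge.

**What I did:**
- I gripped the long arm from above, drew it straight out and turned it 90°. I then fed the short arm in, in 1–4 mm steps.
- Axial force stayed below 5 N for most of the way in. It rose to about 13 N as the key stopped advancing on the floor.
- I let go and leaned on the end of the long arm with closed fingertips. It turned at a steady 4 N, then came up hard. I held about 15–16.5 N square to the arm, roughly 10 mm from its end, and then backed the hand away.

**Last checks:**
- **Depth:** the wrist and side cameras put the short arm within about 1 mm of the socket floor. The top camera suggested it sits about 2.5 mm short. I put that down to calibration error; even if it were right, it is still inside the 3.5 mm limit.
- **Screw turn:** the long arm rests at about 0.56 rad below level. Less play, that makes the screw's turn about 0.45–0.47 rad. This is only a little above the 0.42 needed, but the force climbing while the turn stopped shows the hard stop was reached.
- **Spring-back:** the arm's end rose about 10 mm when I released it, more than the "few mm" expected. The hand was clear and the measured force close to zero at hand-in.

The socket contact force itself could not be read. I inferred it was about 250 N from the load on the arm.

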